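Clamp a steel column in the yoke vice

ROBOT

A 7-joint arm with a two-finger parallel gripper is mounted at the origin on the work surface. World frame = base frame: x ahead of the robot, y to its left, z up, the work surface at z = 0. Lengths are in m, angles in rad, forces in N, time in s.
With the tool pointing down it reaches from about 0.35 to 0.775 m from the base axis. Payload 3.1 kg.
Tool frame: the origin (TCP) lies between the finger pads; the fingertips stand 14 mm ahead of it and the grasp point (between the pads) lies 5 mm behind it; z points along the fingers, y is the line along which they close (so a half turn about z gives the same grasp; the last joint's range is limited). The gripper opens to 85 mm and grips with 20 to 120 N. Pads are 22 mm wide; open, the fingers measure 114 mm over their backs; the gripper's body (76 mm by 85 mm) begins 54 mm behind the grasp point. The pads swing forward as they close: fully open they stand 13 mm farther back than shut.
Start: joints at [1.297, 0.311, 0.014, 1.512, -0.004, 1.319, -0.027], TCP at [0.126, -0.535, 0.245] pointing down, gripper open.
Joint ranges: [-2.7, 2.7], [-0.3, 1.91], [-1.27, 1.3], [0.12, 2.57], [-1.44, 4.58], [0.2, 2.03], [-3.05, 3.05]. Speed limits (rad/s): [2.79, 2.79, 3.14, 3.14, 3.14, 3.14, 3.14].

INTERFACE

Orientations are given as a unit quaternion [w, x, y, z].
In Python, from station import manip gives the robot as it stands.
- The arm moves only by the tool drive_tool, never from a script. Its argument "increments" is one flat list of numbers, 7 for each row, row after row: the shift along the tool's x, y, z in mm, then the turn, a rotation vector about the tool's x, y, z in rad, then the closure, from -1 (fully open) to 1 (shut). In form: [dx, dy, dz, ax, ay, az, jaw, dx, dy, dz, ax, ay, az, jaw, ...]. A call has 1 to 12 rows; each row is the pose to reach, as a shift and turn from the pose commanded when the call began, along the tool's axes at that moment; what a row does not reach only later rows make up. A row lasts 1/12 s, in which the tool goes at most 41.7 mm and 7.16 degrees, less where a joint would pass 70% of its speed; a pose out of reach is approached as far as the arm can. A call with a gripper value outside its range is refused whole. The fingers move at their own pace and stop on an object; "squeeze" is the grip in N (left out, the last holds). Time passes only in rows, so rows that repeat a pose let the fingers close. It gives the time, the measured TCP pose, the force, the opening and the grip force at its end, in the units of the state.
- manip.sense(): the state, without advancing time (a new reading comes with each control period).
- manip.grab_frame(name): name is "side" or "top"; returns the picture (384x512x3 uint8, red, green, blue); there is no depth.
- manip.camera_model(name): a dict with "intrinsics" (3x3 intrinsics, pixels), "eye" and "attitude" of the camera in the world. Camera axes: x right, y down, z forward; pixel columns grow to the right and rows downward; lengths in m; the calibration is good to about 2 mm. A picture is of the moment at which its call begins. camera_model takes no time and is no camera call.
- manip.close_job(): hands the job in; it is judged then, once.
The state is a dict: "time": time; "qpos": joint angles; "qvel": joint speeds; "effort": joint torques, N m; "position": TCP position; "tool_rot": TCP orientation; "ft_force": force on the tool from outside, world axes, zero at the start; "wrist_torque": the same for the moment, N m; "gripper_width": finger opening in m; "finger_force": force on a finger pad.
Only numpy, scipy, OpenCV 4.12 (cv2) and the standard library are available. Lean on these libraries where they do the work, as an engineer would, in place of code of your own. Each camera call takes 0.05 s, during which the arm holds its last target. There are 200 camera calls.

TASK

The steel column lying in the white cradle is to have its hexagonal end fitting changed. Lay it in the yoke vice, in the V of the lower jaw and on the front rest, with the hexagonal end towards the front of the vice and the plain end right up against the end stop; then screw the upper jaw down on it with the T-handle until it is held firmly, that is until the T-handle takes about twice the effort it takes to run free, and no harder, so that the column is not crushed. Let go of everything, and leave the other things on the bench where they are.

Things in the scene. Friction and masses are not known exactly. Their poses are not given: they have to be found in the camera images.
- vice: grey cast yoke vice (pipe-vice pattern), bolted down. Origin: on the bench straight under the screw axis. x runs along the bed from the front (robot side, where the column enters) to the end stop, z up. Bed x -170 to +55 mm, 75 wide, 14 thick (125 wide under the yoke). A seated column has its axis level, along x, at y = 0, z = 55
- vice_jaw (a point): point on the vice, under the screw: axis of a seated column (x 0, z 55 mm). Lower jaw here: 90 degree V along x, 42 mm long, its front flared by 5 mm over 13 mm. Yoke over it: legs at y +-42 with inner faces 68 apart, 26 long in x; head z 115 to 137, 30 in x, 100 in y; round boss of 36 diameter on it up to z 149
- vice_rest (a point): point on the vice at x -155, z 55 mm: axis of a seated column over the front rest, a notched post 12 mm long and 21 wide, narrower than the column; its top is 9.6 mm below this point, so fingers that hold the column can pass astride it
- vice_stop (a point): point on the vice at x +35, z 55 mm: where the centre of the column's plain end touches the face of the end stop, an upright plate 36 mm wide, top at z 76
- screw: vertical steel screw with the T-handle on top and the upper jaw below the yoke head. Origin: on the screw axis at the T-bar's centre line, about 195 mm above the bench at first; keeps the vice's yaw and sinks as the T-bar turns: clockwise seen from above lowers it 7 mm a turn. Upper jaw: 40 mm in x, 50 in y, flat lined underside; hangs 3 to 7 mm over a seated column, how far exactly is not known
- tbar_hub (a point): centre of the T-bar, on the screw axis (turns with it). Running free it takes 0.35 N m; it stays where it is left, under load up to about 310 N (from more it eases back to that). Once the jaw touches, the lining gives 1 mm per 250 N; each 100 N adds 0.11 N m: 0.7 N m, twice the free effort, is about 310 N. A hand at rest after a step feels 0.2 N m less than when turning. 450 N is too much
- tbar_end_a (a point): gripping point on one half of the T-bar: on its centre line, 38 mm from the screw axis. T-bar: level round steel bar, 10 mm diameter, 120 mm long, a 15 mm ball at each end (centre 58 mm out), round hub of 26 mm diameter and 24 height. Starts within about 50 degrees of the vice's x axis. It is turned in strokes, by the one end and then the other
- tbar_end_b (a point): the same gripping point on the other half of the T-bar, 38 mm from the screw axis
- column: round steel column (packed tube), 25 mm diameter, 240 long, 0.3 to 0.55 kg. Origin: on the axis at mid-length; x along the axis to the plain flat end (at +120 mm). At -x a solid hexagonal end fitting (-120 to -95, 31 over corners) with a 12 mm stub 10 mm further out; it balances at x = -20. Starts level in the cradle, axis 45 mm above the bench, +x away from the robot
- column_end (a point): centre of the plain flat end face of the column
- cradle: fixed white cradle, 170 x 60 mm, 8 mm base with two V rests 130 mm apart (each 12 mm long); stands left or right of the vice. Origin: on the bench under its centre; x along the column
- vial_rack: white rack with ten capped vials, 150 x 75 x 71 mm, origin under its centre; to be left alone
- spanner: steel open-ended spanner, 150 mm long, lying flat; to be left alone
- blue_cap_bottle: clear glass bottle with a blue cap, 96 mm across, 210 mm tall; to be left alone
- dark_bottle: dark glass stoppered bottle, 80 mm across, 173 mm tall; to be left alone
- stoppered_jar: clear glass stoppered jar, 84 mm across, 166 mm tall; to be left alone
- beaker: glass beaker, 72 mm across, 85 mm tall; to be left alone
- fittings_tray: shallow grey tray of hexagonal fittings, 90 x 70 x 22 mm; to be left alone

How it is judged:
On the way, in this order (a step that is already met when the one before it is completed fails the run):
1. the column lies in the V and on the front rest, plain end against the stop, with the upper jaw still clear of it (x of column_end in the frame of vice above 0.032 m and y of column_end in the frame of vice between -0.004 and 0.004 m and z of column_end in the frame of vice between 0.051 and 0.059 m and angle between the x axis of column and the x axis of vice, either way round below 0.04 rad and contact force between screw and column below 5 N), for 0.2 s.
2. the upper jaw is screwed down firmly on the column (x of column_end in the frame of vice above 0.032 m and y of column_end in the frame of vice between -0.004 and 0.004 m and z of column_end in the frame of vice between 0.051 and 0.059 m and angle between the x axis of column and the x axis of vice, either way round below 0.04 rad and contact force between screw and column above 175 N), for 0.3 s.
At the end, for the whole second after the job is handed in: the column lies in the vice, its plain end within 3 mm of the end stop and within 4 mm of the centre line and of the seated height, in line with the vice within 0.04 rad; the upper jaw presses on it with 160 to 500 N; the column and the screw are at rest (x of column_end in the frame of vice above 0.032 m and y of column_end in the frame of vice between -0.004 and 0.004 m and z of column_end in the frame of vice between 0.051 and 0.059 m and angle between the x axis of column and the x axis of vice, either way round below 0.04 rad and contact force between screw and column between 160 and 500 N and linear speed of column below 0.01 m/s and linear speed of screw below 0.005 m/s); the robot touches nothing.
It fails at once if the column is crushed: the upper jaw presses on it with more than 500 N (contact force between screw and column above 500 N).
It fails at once if a bystander is shifted by more than 30 mm (distance of any of vial_rack, spanner, blue_cap_bottle, dark_bottle, stoppered_jar, beaker, fittings_tray from where it was at the start of the episode above 0.03 m).
It also fails if it takes over 72 s, if anything falls off the work surface, if the arm or the gripper's body presses on something with over 40 N, if the wrist force passes 120 N, or if a joint passes its speed limit or range.

## Working session

There is one attempt and no reset: what is moved stays moved. The work goes in short steps, Python scripts to look and compute and a tool call to move; the robot and the scene stay as the last step left them, time stands still between calls to the robot, and variables do not carry over. Pictures are saved under pics/ and viewed, at most 13 in all, crops included, and the job is handed in when it is done.

Besides the shell and the picture viewer there is one more tool, called after "Request:" in YAML: its name, and indented under it one key for each argument. drive_tool: Moves the arm, as the interface text tells. Its arguments: {"type":"object","properties":{"increments":{"type":"array"},"squeeze":{"type":"number"}},"required":["increments"]}

```bash
ls; mkdir -p pics
python3 - <<'E'
from station import manip
import cv2,numpy as np
print(manip.sense())
for n in("side","top"):
    im=manip.grab_frame(n); cv2.imwrite(f"pics/{n}0.png",im[:,:,::-1]); print(n,manip.camera_model(n))
    
a=cv2.imread("pics/side0.png");b=cv2.imread("pics/top0.png")
cv2.imwrite("pics/a.png",cv2.resize(a,(800,600)));cv2.imwrite("pics/b.png",cv2.resize(b,(800,600)))
E
```

```text
pics
{'time': 0.0, 'qpos': array([ 1.29729876,  0.31176868,  0.01401667,  1.51302953, -0.00440163,
        1.31919709, -0.02720025]), 'qvel': array([-2.47059782e-04, -4.09747467e-04,  2.84248675e-05, -3.35274985e-04,
       -2.27435142e-03,  5.98118956e-04, -1.80956336e-04]), 'effort': array([ 3.10543865e-04, -3.79913270e+01,  1.46000627e-01, -2.30593336e+01,
        1.22486847e-02,  1.37695286e-02,  5.78525004e-06]), 'position': array([ 0.12619419, -0.53462484,  0.2442086 ]), 'tool_rot': array([-1.17088016e-03,  9.93287502e-01,  1.15665607e-01, -1.88411797e-04]), 'ft_force': array([-0.58981363,  0.45372408, -0.71440336]), 'wrist_torque': array([-0.01687506, -0.00016701, -0.0359828 ]), 'finger_force': 0.0, 'gripper_width': 0.08571542418993619}
side {'intrinsics': array([[416.11188871,   0.        , 254.74708427],
       [  0.        , 416.11188871, 186.53650807],
       [  0.        ,   0.        ,   1.        ]]), 'eye': array([0.4854976 , 0.79215848, 0.5843076 ]), 'attitude': array([ 0.034007  , -0.08530613,  0.86599241, -0.49155217])}
top {'intrinsics': array([[455.55722928,   0.        , 259.2365635 ],
       [  0.        , 455.55722928, 192.20285329],
       [  0.        ,   0.        ,   1.        ]]), 'eye': array([0.42195025, 0.02287918, 1.33218107]), 'attitude': array([ 0.07003936, -0.69738358,  0.71090649, -0.05798794])}
```

View pics/a.png

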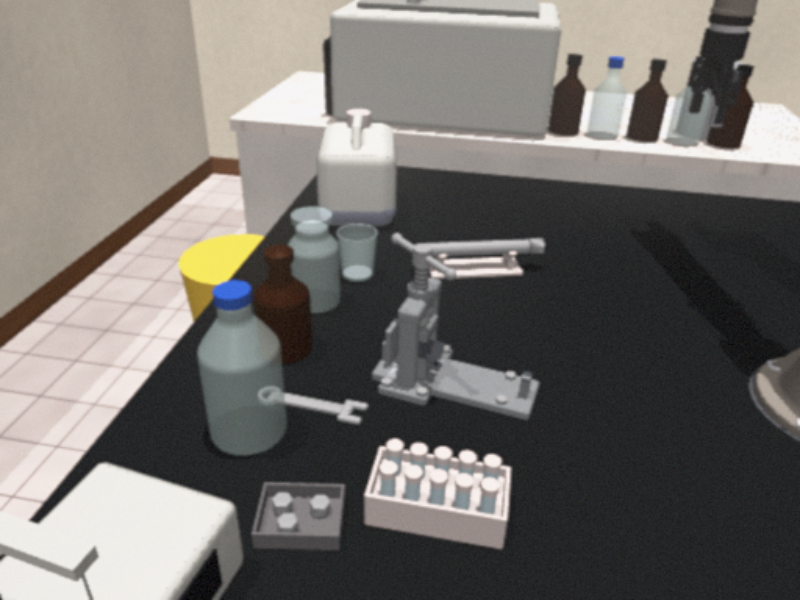

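View pics/b.png

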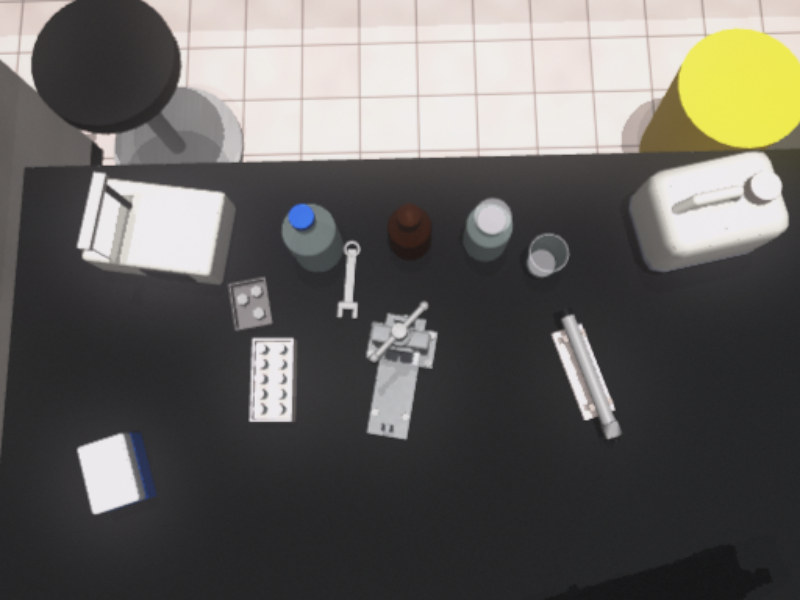

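The side view shows the vice at about (450,340) with the column behind it at (480,250). The top view shows the vice around (400,380), the T-bar from (373,357) to (425,306), and the column from (568,318) to (613,432). Next I'll zoom in to measure.

```bash
cat > h.py <<'E'
from station import manip
import numpy as np,cv2
from scipy.spatial.transform import Rotation as R
def q(w): return R.from_quat([w[1],w[2],w[3],w[0]])
CM={n:manip.camera_model(n) for n in("side","top")}
def ray(n,u,v):
    c=CM[n];K=c["intrinsics"]
    d=q(c["attitude"]).apply([(u-K[0,2])/K[0,0],(v-K[1,2])/K[1,1],1]);return np.array(c["eye"]),d
def onz(n,u,v,z):
    e,d=ray(n,u,v);return e+d*(z-e[2])/d[2]
def proj(n,p):
    c=CM[n];x=q(c["attitude"]).inv().apply(np.array(p)-c["eye"]);k=c["intrinsics"]@x;return k[:2]/k[2]
def tri(u1,u2):
    (a,d),(b,f)=ray("top",*u1),ray("side",*u2)
    s=np.linalg.lstsq(np.c_[d,-f],b-a,rcond=None)[0];p,r=a+d*s[0],b+f*s[1]
    return (p+r)/2,np.linalg.norm(p-r)
E
python3 - <<'E'
from h import *
print(onz("top",568*.64,318*.64,.045),onz("top",612*.64,432*.64,.045))
b=cv2.imread("pics/top0.png");a=cv2.imread("pics/side0.png")
c1=cv2.resize(b[190:290,225:285],(360,600),interpolation=cv2.INTER_CUBIC)
c2=cv2.resize(b[190:290,345:405],(360,600),interpolation=cv2.INTER_CUBIC)
cv2.imwrite("pics/c.png",np.hstack([c1,c2]))
cv2.imwrite("pics/d.png",cv2.resize(a[140:270,235:355],(552,598),interpolation=cv2.INTER_CUBIC))
E
```

```text
[ 0.61916899 -0.2535528   0.045     ] [ 0.41369323 -0.31909758  0.045     ]
```

View pics/c.png

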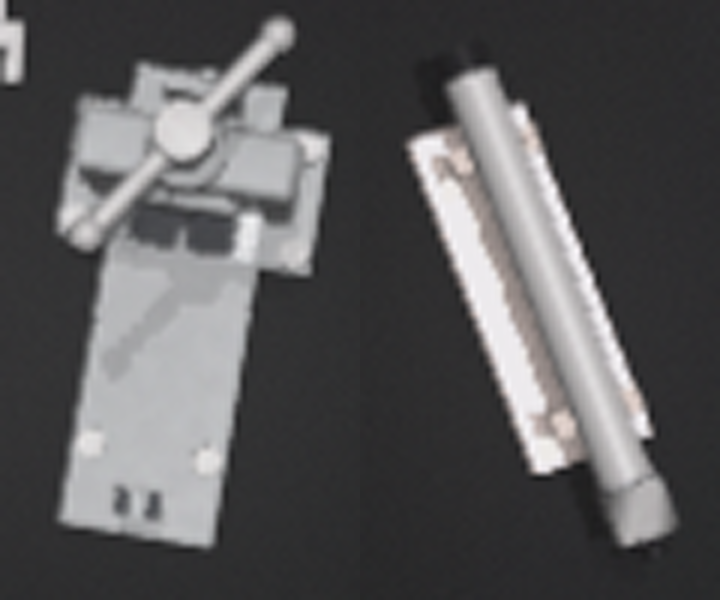

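View pics/d.png

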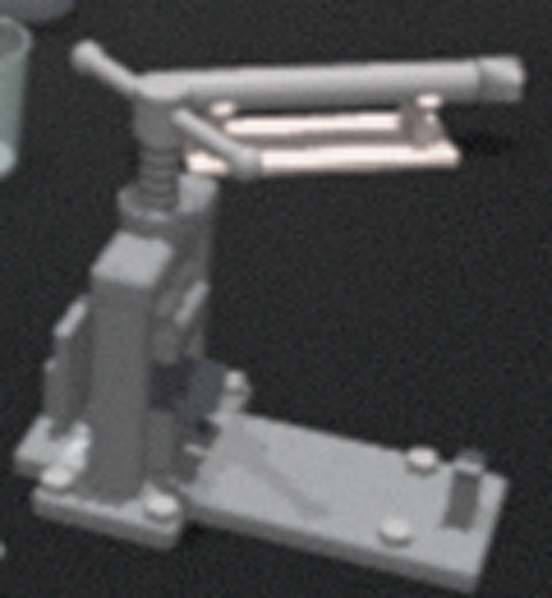

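```bash
cat > m.py <<'E'
from h import *
L=lambda x,y:(225+(x-3)/6,190+(y-3)/6)
Rr=lambda x,y:(345+(x-363)/6,190+(y-3)/6)
S=lambda x,y:(235+(x-2.3)/4.6,140+(y-2.3)/4.6)
np.set_printoptions(precision=4,suppress=True)
f1,f2=onz("top",*L(58,522),.014),onz("top",*L(213,548),.014)
b1,b2=onz("top",*L(105,262),.014),onz("top",*L(258,270),.014)
print("front w",np.linalg.norm(f1-f2),f1,f2)
d1,d2=b1-f1,b2-f2
print("yaw",np.arctan2(d1[1],d1[0]),np.arctan2(d2[1],d2[0]),"perp",np.arctan2((f1-f2)[1],(f1-f2)[0])-np.pi/2)
A,B=onz("top",*L(278,33),.195),onz("top",*L(83,228),.195)
print("balls",A,B,np.linalg.norm(A-B),(A+B)/2,"tri",tri(L(278,33),S(90,57)),tri(L(83,228),S(247,162)))
print("hubtop",onz("top",*L(185,130),.207))
yaw=np.arctan2(d1[1]+d2[1],d1[0]+d2[0]);u=np.array([np.cos(yaw),np.sin(yaw),0])
print("origin from front",(f1+f2)/2+.17*u)
P,Q=onz("top",*Rr(474,80),.045),onz("top",*Rr(617,479),.045)
print("col",P,Q,np.linalg.norm(P-Q),np.arctan2(*(P-Q)[1::-1]))
w=(P-Q)/np.linalg.norm(P-Q); print("col origin",P-.12*w, Q+.095*w)
print("stub",tri(Rr(645,548),S(523,78)))
# cradle corners outer top base z=8
c=[onz("top",*Rr(*p),.008) for p in((408,145),(540,473))];print("cradle",c,np.linalg.norm(c[0]-c[1]),np.arctan2(*(c[0]-c[1])[1::-1]))
E
python3 m.py
```

```text
front w 0.07458532399353839 [0.4212 0.119  0.014 ] [0.4078 0.0456 0.014 ]
yaw -0.189905140243249 -0.18124183709305117 perp -0.1804899656837311
balls [0.6228 0.0112 0.195 ] [0.5418 0.0944 0.195 ] 0.11607969038179479 [0.5823 0.0528 0.195 ] tri (array([0.6219, 0.0112, 0.1943]), np.float64(0.001925091683262562)) (array([0.5404, 0.0944, 0.195 ]), np.float64(0.0028972058088242362))
hubtop [0.5806 0.0509 0.207 ]
origin from front [0.5816 0.051  0.014 ]
col [ 0.6211 -0.2536  0.045 ] [ 0.4334 -0.3085  0.045 ] 0.19563229015290165 0.28421207859457953
col origin [ 0.506  -0.2873  0.045 ] [ 0.5246 -0.2818  0.045 ]
stub (array([ 0.4017, -0.3188,  0.0462]), np.float64(0.0004070670759824877))
cradle [array([ 0.5955, -0.2277,  0.008 ]), array([ 0.4372, -0.2817,  0.008 ])] 0.16735689260049824 0.32869295752417
```

```bash
cat > prof.py <<'E'
from h import *
np.set_printoptions(linewidth=250,precision=4,suppress=True)
g=cv2.imread("pics/top0.png",0).astype(np.float32)
def samp(pts): 
    pts=np.float32(pts);return cv2.remap(g,pts[:,0].reshape(1,-1),pts[:,1].reshape(1,-1),cv2.INTER_LINEAR)[0]
# nominal axis in world at z=.045
P=np.array([.6211,-.2536,.045]);w=np.array([np.cos(.3),np.sin(.3),0]);n=np.array([-w[1],w[0],0])
for s in(5,-5,-10,-15,-20,-60,-100,-140,-180,-185,-190,-195,-200):
    t=np.arange(-28,29,2);print(s,samp([proj("top",P+w*s/1e3+n*k/1e3) for k in t]).astype(int))
for k in(-5,0,5):
    s=np.arange(20,-15,-2);print("end",k,samp([proj("top",P+w*a/1e3+n*k/1e3) for a in s]).astype(int))
    s=np.arange(-190,-260,-2);print("hex",k,samp([proj("top",P+w*a/1e3+n*k/1e3) for a in s]).astype(int))
E
python3 prof.py
```

```text
5 [43 44 44 43 43 43 43 45 47 54 67 79 82 88 98 94 86 71 57 50 42 36 32 31 32 33 35 39 41]
-5 [ 43  43  43  43  43  42  43  49  70 124 164 182 197 207 211 201 187 174 160 142 116  80  47  34  33  33  33  36  40]
-10 [ 44  44  44  45  44  44  44  48  76 142 167 184 197 207 210 200 187 174 163 143 115  77  50  34  32  32  33  39  42]
-15 [ 45  43  44  46  51  60  65  69 106 140 170 183 196 209 210 202 187 174 159 142 113  84  57  48  41  47  56  60  59]
-20 [ 44  44  45  45  79 149 194 210 194 179 177 185 199 208 212 199 185 173 159 140 118 118 119 121 134 154 183 193 203]
-60 [ 46  46  47  50 105 203 229 222 199 183 180 187 201 210 213 198 183 170 155 137 116 126 137 148 153 181 223 231 234]
-100 [ 47  47  46  56 110 210 226 215 181 174 179 191 205 212 210 194 180 167 151 132 114 124 134 140 148 174 222 230 234]
-140 [ 47  47  45  69 129 205 226 215 184 177 184 196 208 214 205 191 176 164 146 127 112 122 135 142 150 177 219 231 235]
-180 [ 45  44  45  64 129 182 202 185 173 176 185 199 211 216 201 186 172 158 139 117 112 116 126 136 146 163 202 216 221]
-185 [ 44  44  45  44  44  44  
[... 446 characters left out ...]
3  36  41  43]
end -5 [ 43  42  39  39  39  40  39  60 105 159 187 189 189 189 188 190 190 189]
hex -5 [207 206 208 199 178 145 161 177 177 178 178 178 177 176 177 177 171 149 105  56  40  40  39  41  42  42  42  42  42  42  41  41  41  41  41]
end 0 [ 44  46  48  49  51  51  56  75 125 171 203 210 212 210 209 210 214 211]
hex 0 [203 201 198 197 184 165 153 159 167 173 176 179 180 179 178 178 174 159 101  51  41  42  42  41  42  42  41  41  41  41  41  41  41  41  41]
end 5 [ 43  42  42  40  40  40  40  60 100 152 178 181 181 181 180 180 181 181]
hex 5 [165 166 165 161 153 136 122 125 132 141 150 158 166 171 175 178 174 144  90  39  34  35  35  39  40  40  41  42  42  41  41  40  40  41  41]
```

```bash
cat >> m.py <<'E'
print('---')
yw=.3146;w=np.array([np.cos(yw),np.sin(yw),0]);n0=np.array([-np.sin(.3),np.cos(.3),0]);w0=np.array([np.cos(.3),np.sin(.3),0])
P0=np.array([.6211,-.2536,.045])
H=P0-.226*w0-.002*n0
for l in(0,.025,.227,.24,.25):
    p=H+w*l; s=proj("side",p);t=proj("top",p);print(l,p,"d px",(s-[235,140])*4.6,"c px",(t-[345,190])*6+[360,0])
g=cv2.imread("pics/side0.png")
a=np.array([proj("side",H+w*l+[0,0,.005]) for l in np.arange(-.02,.27,.004)],np.float32)
print(cv2.remap(g[:,:,1],a[:,0].reshape(1,-1),a[:,1].reshape(1,-1),1)[0])
c=np.array([proj("top",H+w*l) for l in np.arange(-.02,.27,.004)],np.float32)
t=cv2.imread("pics/top0.png");print(cv2.remap(t,c[:,0].reshape(1,-1),c[:,1].reshape(1,-1),1)[0].tolist()[-14:])
E
python3 m.py|sed -n '/---/,$p'
python3 - <<'E'
import cv2,numpy as np
b=cv2.imread("pics/top0.png");a=cv2.imread("pics/side0.png")
f=lambda i:np.uint8(np.clip(255*(i/255.)**.5,0,255))
c=cv2.resize(f(b[185:225,340:385]),(450,400),interpolation=cv2.INTER_CUBIC)
d=cv2.resize(f(a[145:175,250:285]),(350,300),interpolation=cv2.INTER_CUBIC)
d=cv2.copyMakeBorder(d,0,100,0,0,0)
cv2.imwrite("pics/e.png",np.hstack([c,d]))
E
```

```text
---
0 [ 0.4058 -0.3223  0.045 ] d px [513.4861  74.2132] c px [648.2669 536.232 ]
0.025 [ 0.4296 -0.3146  0.045 ] d px [475.2456  75.7019] c px [627.814  484.1191]
0.227 [ 0.6216 -0.2521  0.045 ] d px [158.7791  88.0216] c px [467.6514  76.034 ]
0.24 [ 0.634 -0.248  0.045] d px [137.9445  88.8327] c px [457.6445  50.537 ]
0.25 [ 0.6435 -0.2449  0.045 ] d px [121.8785  89.4581] c px [449.9708  30.9849]
[ 39  40  43  45  97 166 191 190 187 176 158 150 182 196 195 196 195 193
 197 197 196 195 195 194 197 196 197 197 196 198 200 198 201 200 202 199
 198 198 198 197 200 197 199 197 200 199 199 200 199 203 200 204 201 205
 202 204 200 199 197 195 197 195 194 197 191 185 178 171 143 109  75  59
  49]
[[205, 204, 207], [208, 208, 210], [205, 203, 207], [172, 171, 173], [73, 70, 71], [52, 51, 51], [51, 49, 50], [48, 46, 47], [45, 43, 43], [44, 43, 43], [45, 43, 43], [43, 41, 42], [44, 43, 43], [44, 42, 43]]
```

View pics/e.png

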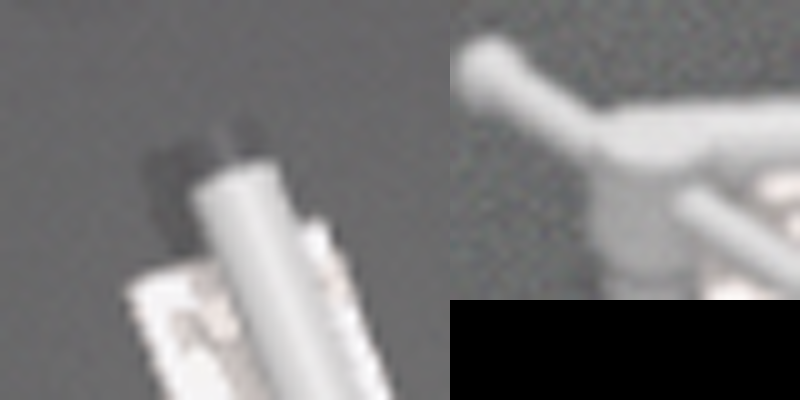

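The views agree on these positions:
- Vice origin is about (0.5815, 0.0515) with yaw -0.184.
- Column yaw is about 0.315, with the hex face near (0.406, -0.322).
- T-bar balls are 116 mm apart, as specified.

The visible column length reads about 10 mm short, so I'll seat it against the stop by force. Next is the approach.

```bash
cat >> h.py <<'E'
np.set_printoptions(precision=4,suppress=True)
def to(p,yaw=None):
    s=manip.sense();r=q(s["tool_rot"]);d=r.inv().apply(np.array(p)-s["position"])*1000
    X=r.apply([1,0,0]);y0=np.arctan2(X[1],X[0])
    if yaw is None: a=np.zeros(3)
    else:
        t=R.from_euler("ZX",[yaw,np.pi]); a=(r.inv()*t).as_rotvec()
    print("row",d.round(1),a.round(4),"yaw",round(y0,4),"pos",s["position"],"q",s["qpos"].round(2),"t",round(s["time"],2))
def st():
    s=manip.sense();X=q(s["tool_rot"]).apply([1,0,0]);print("t",s["time"],"pos",s["position"],"yaw",np.arctan2(X[1],X[0]),"F",s["ft_force"],"M",s["wrist_torque"],"w",s["gripper_width"],"ff",s["finger_force"])
E
python3 -c "
from h import *
to([.5009,-.2914,.15],.3146);to([.5009,-.2914,.04],.3146)"
```

```text
row [ 420.6 -150.4   94.6] [-0.0022  0.     -0.0827] yaw 0.2319 pos [ 0.1262 -0.5347  0.2443] q [ 1.3   0.31  0.01  1.51 -0.    1.32 -0.03] t 0.1
row [ 420.6 -150.2  204.6] [-0.0022  0.     -0.0827] yaw 0.2319 pos [ 0.1262 -0.5347  0.2443] q [ 1.3   0.31  0.01  1.51 -0.    1.32 -0.03] t 0.1
```

Request:
drive_tool:
  increments: [420.5, -150.3, 94.6, -0.002, 0, -0.083, -1, 420.5, -150.3, 94.6, -0.002, 0, -0.083, -1, 420.5, -150.3, 94.6, -0.002, 0, -0.083, -1, 420.5, -150.3, 94.6, -0.002, 0, -0.083, -1, 420.5, -150.3, 94.6, -0.002, 0, -0.083, -1, 420.5, -150.3, 94.6, -0.002, 0, -0.083, -1, 420.5, -150.3, 94.6, -0.002, 0, -0.083, -1, 420.5, -150.3, 94.6, -0.002, 0, -0.083, -1, 420.5, -150.3, 94.6, -0.002, 0, -0.083, -1, 420.5, -150.3, 94.6, -0.002, 0, -0.083, -1, 420.5, -150.3, 94.6, -0.002, 0, -0.083, -1, 420.5, -150.3, 94.6, -0.002, 0, -0.083, -1]

```text
time: 1.1
position: [0.5081, -0.2819, 0.1484]
tool_rot: [-0.003, 0.986, 0.164, 0.002]
ft_force: [0.7, 1.8, 0.1]
gripper_width: 0.0857
finger_force: 0.0
```

Request:
drive_tool:
  increments: [0, 0, 0, 0, 0, 0, -1, 0, 0, 0, 0, 0, 0, -1, 0, 0, 0, 0, 0, 0, -1]

```text
time: 1.35
position: [0.4996, -0.2941, 0.1505]
tool_rot: [0.001, 0.988, 0.155, -0.001]
ft_force: [0.0, 0.0, 0.3]
gripper_width: 0.0855
finger_force: 0.0
```

```bash
python3 -c "
from h import *
to([.5009,-.2914,.04],.3146)
t=manip.grab_frame('top');cv2.imwrite('pics/top1.png',t[:,:,::-1])
s=manip.grab_frame('side');cv2.imwrite('pics/side1.png',s[:,:,::-1])
"
```

```text
row [  2.2  -2.4 110.5] [ 0.0025  0.0017 -0.0025] yaw 0.3121 pos [ 0.4996 -0.2941  0.1505] q [ 0.65  0.45 -0.21  1.56  0.1   1.14 -0.84] t 1.35
```

Request:
drive_tool:
  increments: [1, -1.2, 35, 0, 0, 0, -1, 1, -1.2, 70, 0, 0, 0, -1, 1, -1.2, 90, 0, 0, 0, -1, 1, -1.2, 90, 0, 0, 0, -1, 1, -1.2, 90, 0, 0, 0, -1, 1, -1.2, 90, 0, 0, 0, -1]

```text
time: 1.95
position: [0.5026, -0.2924, 0.0625]
tool_rot: [0.002, 0.988, 0.156, 0.001]
ft_force: [0.4, -0.6, 0.9]
gripper_width: 0.0853
finger_force: 0.0
```

```bash
python3 -c "
from h import *
to([.5009,-.2914,.04],.3146);st()
"
```

```text
row [-1.4 -1.6 22.5] [ 0.0046 -0.0021 -0.001 ] yaw 0.3136 pos [ 0.5026 -0.2924  0.0625] q [ 0.64  0.54 -0.2   1.66  0.13  0.95 -0.86] t 1.95
t 1.95 pos [ 0.5026 -0.2924  0.0625] yaw 0.31357447047333353 F [ 0.366  -0.5615  0.9244] M [ 0.013   0.0003 -0.0208] w 0.08531693614621584 ff 0.0
```

Request:
drive_tool:
  increments: [-1, -1.5, 22, 0.004, 0, 0, -1, -1, -1.5, 22, 0.004, 0, 0, -1, -1, -1.5, 22, 0.004, 0, 0, -1, -1, -1.5, 22, 0.004, 0, 0, 0, -1, -1.5, 22, 0.004, 0, 0, 0.4, -1, -1.5, 22, 0.004, 0, 0, 1, -1, -1.5, 22, 0.004, 0, 0, 1, -1, -1.5, 22, 0.004, 0, 0, 1, -1, -1.5, 22, 0.004, 0, 0, 1, -1, -1.5, 22, 0.004, 0, 0, 1, -1, -1.5, 22, 0.004, 0, 0, 1]
  squeeze: 60

```text
time: 2.87
position: [0.5009, -0.2909, 0.0394]
tool_rot: [-0.0, 0.988, 0.157, 0.0]
ft_force: [0.3, -1.4, 4.3]
gripper_width: 0.0234
finger_force: 58.6
```

```bash
python3 -c "
from h import *
to([.5009,-.2914,.04],.3146);st()
"
```

```text
row [-0.1  0.5 -0.6] [-0.0001 -0.0008  0.    ] yaw 0.3146 pos [ 0.5009 -0.2909  0.0394] q [ 0.64  0.57 -0.2   1.68  0.13  0.91 -0.87] t 2.87
t 2.8667 pos [ 0.5009 -0.2909  0.0394] yaw 0.31464930982045686 F [ 0.3029 -1.3913  4.3064] M [-0.3428  0.0337  0.0059] w 0.023440182427281495 ff 58.592469692230225
```

Request:
drive_tool:
  increments: [0, 0, -20, 0, 0, 0, 1, 0, 0, -45, 0, 0, 0, 1, 0, 0, -70, 0, 0, 0, 1, 0, 0, -90, 0, 0, 0, 1, 0, 0, -90, 0, 0, 0, 1, 0, 0, -90, 0, 0, 0, 1, 0, 0, -90, 0, 0, 0, 1]
  squeeze: 80

```text
time: 3.45
position: [0.4987, -0.2892, 0.1263]
tool_rot: [-0.003, 0.988, 0.157, -0.002]
ft_force: [-0.5, -0.2, -3.4]
gripper_width: 0.0224
finger_force: 78.6
```

```bash
python3 -c "
from h import *
to([.3996,.0854,.115],-.184);st()
"
```

```text
row [  21.9 -386.8   13.4] [-0.0047  0.0046  0.499 ] yaw 0.315 pos [ 0.4987 -0.2892  0.1263] q [ 0.65  0.47 -0.21  1.6   0.11  1.09 -0.85] t 3.45
t 3.45 pos [ 0.4987 -0.2892  0.1263] yaw 0.3149885140899117 F [-0.4642 -0.2434 -3.4151] M [-0.0182 -0.0144 -0.0395] w 0.02242932124668201 ff 78.63673567771912
```

Request:
drive_tool:
  increments: [2, -35, 0, 0, 0, 0.045, 1, 4, -70, 2, 0, 0, 0.09, 1, 6, -105, 4, 0, 0, 0.135, 1, 8, -140, 6, 0, 0, 0.18, 1, 10, -175, 8, 0, 0, 0.225, 1, 12, -210, 10, 0, 0, 0.27, 1, 14, -245, 12, 0, 0, 0.315, 1, 16, -280, 12, 0, 0, 0.36, 1, 18, -315, 12, 0, 0, 0.405, 1, 20, -345, 12, 0, 0, 0.45, 1, 21, -370, 12, 0, 0, 0.48, 1, 21.5, -387, 12, -0.003, 0.003, 0.499, 1]

```text
time: 4.45
position: [0.398, 0.0869, 0.1156]
tool_rot: [0.0, 0.996, -0.091, -0.001]
ft_force: [0.3, 0.3, -4.1]
gripper_width: 0.0232
finger_force: 87.1
```

Request:
drive_tool:
  increments: [0, 0, 0, 0, 0, 0, 1, 0, 0, 0, 0, 0, 0, 1, 0, 0, 0, 0, 0, 0, 1, 0, 0, 0, 0, 0, 0, 1]

```text
time: 4.78
position: [0.4005, 0.0831, 0.1166]
tool_rot: [0.001, 0.996, -0.093, 0.0]
ft_force: [0.4, -0.4, -2.6]
gripper_width: 0.0228
finger_force: 87.1
```

Run:
```python
from h import *
to([.3996,.0854,.115],-.184);st()
for n in("top","side"):cv2.imwrite(f"pics/{n}2.png",manip.grab_frame(n)[:,:,::-1])
b=cv2.imread("pics/top2.png");a=cv2.imread("pics/side2.png")
c=cv2.resize(b[190:340,200:300],(400,600),interpolation=cv2.INTER_CUBIC)
d=cv2.resize(a[130:280,235:335],(400,600),interpolation=cv2.INTER_CUBIC)
cv2.imwrite("pics/f.png",np.hstack([c,d]))
```

```text
row [-1.3 -2.1  1.6] [ 0.0016 -0.0007 -0.0021] yaw -0.1861 pos [0.4005 0.0831 0.1166] q [ 0.08  0.17 -0.36  2.04  0.08  0.94 -2.08] t 4.78
t 4.7833 pos [0.4005 0.0831 0.1166] yaw -0.1861237521496281 F [ 0.3861 -0.3538 -2.5941] M [ 0.0242 -0.0222 -0.0049] w 0.02275135687318242 ff 87.05297827720642
```

View pics/f.png

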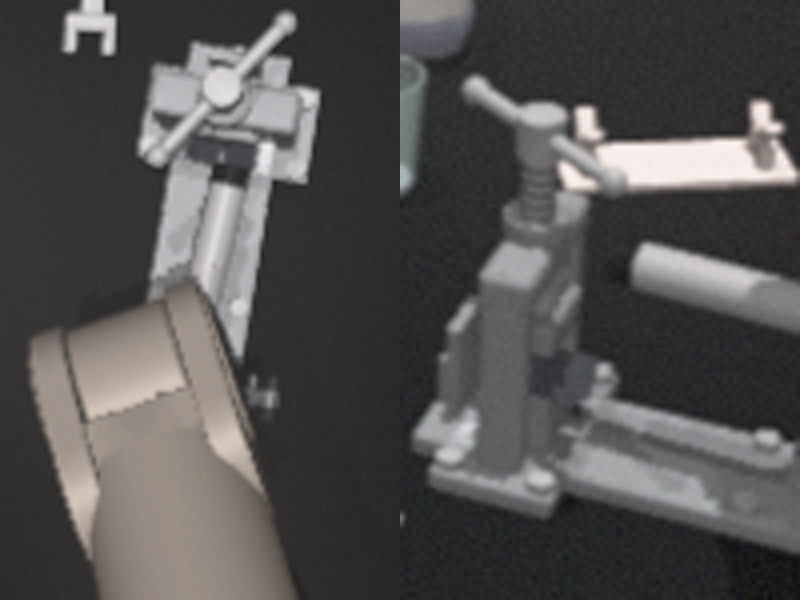

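Run:
```python
from h import *
u=np.array([np.cos(-.186),np.sin(-.186),0]);n=np.array([-u[1],u[0],0])
e=onz("side",235+246/4-.4,130+272/4-.4,.122);t=np.array([.4005,.0831,.122])
print(e,(e-t)@u,(e-t)@n)
for v in(165,185):
    e=onz("top",200+227/4,190+v/4,.122+.0125);print(e,(e-t)@u,(e-t)@n)
# axis points in top: body edges at rows f y=200,260
for y,a,b in((200,212,241),(260,200,228)):
    e=onz("top",200+(a+b)/8,190+y/4,.122);print(y,e,(e-t)@u,(e-t)@n)
```

```text
[0.5218 0.0571 0.122 ] 0.12403818302268002 -0.003092181688933462
[0.5374 0.0498 0.1345] 0.14067887643134522 -0.007398574072761733
[0.5242 0.05   0.1345] 0.1277200917144623 -0.009616080732896609
200 [0.5154 0.0508 0.122 ] 0.11887511269720527 -0.010488064017103319
260 [0.4761 0.0597 0.122 ] 0.07864192672378545 -0.009017557422675905
```

Run:
```python
from h import *
np.set_printoptions(linewidth=250)
u=np.array([np.cos(-.186),np.sin(-.186),0]);n=np.array([-u[1],u[0],0]);t=np.array([.4005,.0831,.122])
g={k:cv2.imread(f"pics/{k}2.png",0) for k in("top","side")}
def S(k,P): a=np.float32([proj(k,p) for p in P]);return cv2.remap(g[k],a[:,0].reshape(1,-1),a[:,1].reshape(1,-1),1)[0]
r=np.arange(-30,31,2)/1e3;print(r*1e3)
for s in(.08,.09,.1,.11,.12,.13,.14):print(s,S("top",[t+u*s+n*k for k in r]))
for s in(.08,.1,.12):print("side",s,S("side",[t+u*s+np.array([0,0,k]) for k in r]))
s=np.arange(.1,.16,.003);print("along side",S("side",[t+u*k for k in s]),"top",S("top",[t+u*k for k in s]))
```

```text
[-30. -28. -26. -24. -22. -20. -18. -16. -14. -12. -10.  -8.  -6.  -4.  -2.   0.   2.   4.   6.   8.  10.  12.  14.  16.  18.  20.  22.  24.  26.  28.  30.]
0.08 [177 170 161 157 156 149 133 140 157 173 184 196 211 214 201 187 174 157 133 156 173 183 183 175 171 173 182 184 186 179 150]
0.09 [176 166 160 156 156 142 136 144 164 176 189 204 218 210 197 183 170 158 142 133 164 168 165 161 162 163 165 168 178 178 153]
0.1 [183 173 162 157 152 140 138 151 168 180 193 209 216 205 191 178 164 144 144 152 161 164 168 172 176 180 182 183 184 185 146]
0.11 [181 174 167 158 148 141 141 158 172 185 199 216 212 200 187 175 157 134 114 144 168 181 184 183 183 183 182 181 181 178 163]
0.12 [188 180 177 173 164 146 149 163 178 189 205 216 210 196 183 169 150 136 151 175 182 182 182 183 183 184 184 183 183 181 154]
0.13 [173 173 172 161 131  95  89  93 103 117 125 138 140 128 123 113 104 102 151 173 179 176 175 172 172 179 180 179 178 177 143]
0.14 [181 174 167 165 112  70  47  46  48  52  56  58  52  48  46  45  51  82 117 123 137 142 137 132 138 147 152 152 154 146 124]
side 0.08 [ 38  38  40  39  38  45  42  44  52  68  92 100 111 122 137 154 164 175 186 195 204 204 197 168 115  67  44  45  45  46  41]
side 0.1 [ 40  41  41  42  44  42  39  40  47  62  83  97 107 116 128 145 159 171 181 189 198 203 200 188 143  86  50  46  44  48  47]
side 0.12 [ 42  44  45  42  41  41  42  44  46  53  68  94 103 112 123 137 151 164 174 185 195 202 202 195 164 112  66  45  44  44  46]
along side [145 142 141 140 140 138 138 137 133 135 108  49  32  33  35  38  46  43  48  60] top [178 177 177 176 173 171 170 169 168 164 113  51  45  46  55 100 115  97  76  65]
```

```bash
cat >> h.py <<'E'
VO=np.array([.5815,.0515,0]);VY=-.184
U=np.array([np.cos(VY),np.sin(VY),0]);N=np.array([-U[1],U[0],0])
def vw(x,y,z): return VO+U*x+N*y+[0,0,z]
def inv(p): d=np.array(p)-VO; return np.array([d@U,d@N,p[2]])
E
python3 -c "
from h import *
to(vw(-.184,.0015,.075),-.184+.05)"
```

```text
row [-0.7 -3.4 42. ] [ 0.0011 -0.0017 -0.0525] yaw -0.1865 pos [0.4009 0.0832 0.117 ] q [ 0.08  0.17 -0.36  2.04  0.08  0.94 -2.08] t 4.88
```

Request:
drive_tool:
  increments: [0, -3.4, 0, 0, 0, -0.052, 1, 0, -3.4, 15, 0, 0, -0.052, 1, 0, -3.4, 30, 0, 0, -0.052, 1, 0, -3.4, 42, 0, 0, -0.052, 1, 0, -3.4, 42, 0, 0, -0.052, 1, 0, -3.4, 42, 0, 0, -0.052, 1, 0, -3.4, 42, 0, 0, -0.052, 1]
  squeeze: 80

```text
time: 5.47
position: [0.4024, 0.0876, 0.076]
tool_rot: [0.0, 0.998, -0.066, 0.002]
ft_force: [-0.4, 0.6, -2.6]
gripper_width: 0.0228
finger_force: 86.8
```

```bash
cat > look.py <<'E'
import sys
from h import *
np.set_printoptions(linewidth=250)
k=sys.argv[1];st();s=manip.sense();t=s["position"]+[0,0,.0056]
print("tcp vice",inv(s["position"]))
g={}
for n in("top","side"):
    im=manip.grab_frame(n)[:,:,::-1];cv2.imwrite(f"pics/{n}{k}.png",im);g[n]=cv2.cvtColor(np.ascontiguousarray(im),6)
def S(k,P): a=np.float32([proj(k,p) for p in P]);return cv2.remap(g[k],a[:,0].reshape(1,-1),a[:,1].reshape(1,-1),1)[0]
x0,_,z=inv(t);r=np.arange(-24,25,2)/1e3;print(r*1e3,"vice y at axis z",z)
for s in np.arange(.07,.14,.01):print("top",round(x0+s,3),S("top",[vw(x0+s,k,z) for k in r]))
for s in np.arange(.07,.13,.01):print("side",round(x0+s,3),S("side",[vw(x0+s,0,z+k) for k in r]))
E
python3 look.py 3
python3 - <<'E'
import cv2,numpy as np
b=cv2.imread("pics/top3.png");a=cv2.imread("pics/side3.png")
c=cv2.resize(b[200:275,225:287],(496,600),interpolation=cv2.INTER_CUBIC)
d=cv2.resize(a[170:270,280:330],(300,600),interpolation=cv2.INTER_CUBIC)
cv2.imwrite("pics/g.png",np.hstack([c,d]))
E
```

```text
t 5.4667 pos [0.4024 0.0876 0.076 ] yaw -0.13300970940369758 F [-0.3755  0.6217 -2.5984] M [-0.028  -0.0128  0.0354] w 0.022763038945871058 ff 86.83563351631165
tcp vice [-0.1827  0.0027  0.076 ]
[-24. -22. -20. -18. -16. -14. -12. -10.  -8.  -6.  -4.  -2.   0.   2.   4.   6.   8.  10.  12.  14.  16.  18.  20.  22.  24.] vice y at axis z 0.08159965090069074
top -0.113 [177 177 177 177 167 158 146 132 143 157 171 181 201 213 207 190 173 154 127 120 121 126 138 148 162]
top -0.103 [176 176 176 170 161 157 141 136 149 167 180 193 209 215 208 193 181 166 150 137 157 168 173 181 185]
top -0.093 [180 183 184 176 166 154 143 142 152 167 180 193 208 218 206 193 179 166 139 134 151 160 163 164 165]
top -0.083 [188 189 189 183 166 155 144 138 154 169 183 195 212 214 205 192 179 164 144 145 155 168 178 183 184]
top -0.073 [186 185 186 173 161 152 135 138 152 170 181 195 211 214 204 190 178 162 154 155 173 180 183 183 183]
top -0.063 [188 187 184 179 164 152 142 142 156 170 181 197 211 216 204 190 176 162 134 146 171 182 183 183 183]
top -0.053 [178 169 166 162 157 153 121  98  99 116 128 136 143 139 134 130 116 102 105 153 176 182 182 183 184]
top -0.043 [167 166 164 162 159 143 102  65  48  46  47  52  56  56  51  47  44  43  63 100 144 150 153 155 155]
side -0.113 [ 36  39  47  62  85 101 107 114 123 128 136 144 156 172 186 200 204 196 173 107  59  40  42  44  45]
side -0.103 [ 42  41  47  64  84  98 108 121 135 150 161 174 185 193 201 210 207 196 171 115  65  44  41  41  40]
side -0.093 [ 41  42  45  60  80  99 108 118 132 147 159 173 183 192 202 207 206 197 172 119  69  48  39  37  44]
side -0.083 [ 39  41  46  62  80  97 106 114 129 144 159 171 182 191 199 208 206 197 173 125  73  50  43  43  43]
side -0.073 [ 39  40  45  55  75  94 107 117 129 143 158 170 179 190 200 205 205 199 178 136  80  45  38  41  42]
side -0.063 [ 40  40  43  56  76  95 105 113 126 142 158 170 177 187 197 204 205 200 181 145  89  51  42  43  45]
```

View pics/g.png

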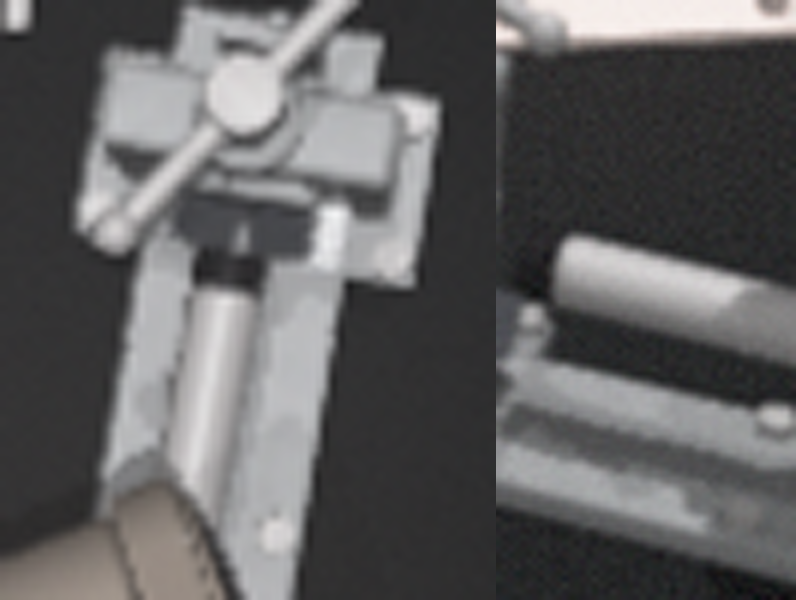

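The top and side views both show the last ~12 mm of the plain end is black, from (195,285) to (265,250) in g.png. The column is therefore full length, and I've gripped it at x ≈ -20. It now lines up with the vice, 1.2 mm to the left. I'll lower it to touch the front rest.

Request:
drive_tool:
  increments: [0, 1.2, 10, 0, 0, 0, 1, 0, 1.2, 20, 0, 0, 0, 1, 0, 1.2, 20, 0, 0, 0, 1, 0, 1.2, 20, 0, 0, 0, 1, 0, 1.2, 20, 0, 0, 0, 1]

```text
time: 5.98
position: [0.4023, 0.0867, 0.0562]
tool_rot: [0.0, 0.998, -0.066, 0.002]
ft_force: [0.6, -0.3, -3.4]
gripper_width: 0.0227
finger_force: 86.8
```

Request:
drive_tool:
  increments: [0, 0, 1, 0, 0, 0, 1, 0, 0, 2, 0, 0, 0, 1, 0, 0, 2, 0, 0, 0, 1]

```text
time: 6.23
position: [0.4018, 0.0866, 0.0537]
tool_rot: [0.0, 0.998, -0.066, 0.002]
ft_force: [0.6, 0.1, -3.2]
gripper_width: 0.0227
finger_force: 86.8
```

Request:
drive_tool:
  increments: [0, 0, 1, 0, 0, 0, 1, 0, 0, 2, 0, 0, 0, 1, 0, 0, 2, 0, 0, 0, 1]

```text
time: 6.48
position: [0.4014, 0.0865, 0.0513]
tool_rot: [0.0, 0.998, -0.066, 0.001]
ft_force: [-0.2, -0.4, -3.2]
gripper_width: 0.0229
finger_force: 86.8
```

```bash
python3 look.py 4
```

```text
t 6.4833 pos [0.4014 0.0865 0.0513] yaw -0.13208267618607172 F [-0.2145 -0.3846 -3.1721] M [-0.0022  0.0327 -0.0011] w 0.0229278284834994 ff 86.83503270149231
tcp vice [-0.1834  0.0014  0.0513]
[-24. -22. -20. -18. -16. -14. -12. -10.  -8.  -6.  -4.  -2.   0.   2.   4.   6.   8.  10.  12.  14.  16.  18.  20.  22.  24.] vice y at axis z 0.05688695696660627
top -0.113 [176 175 176 177 170 153 126 135 150 166 175 191 206 211 198 183 165 139 124 119 123 124 135 159 176]
top -0.103 [177 176 175 173 165 149 139 142 160 175 187 201 214 213 200 186 173 157 129 153 174 182 180 181 184]
top -0.093 [180 183 184 180 171 158 145 149 162 176 188 203 219 211 199 185 173 153 143 153 160 163 162 165 165]
top -0.083 [189 189 189 187 170 150 135 145 161 176 187 204 213 211 197 184 170 153 146 150 160 163 170 178 181]
top -0.073 [185 185 186 179 165 148 141 147 164 177 189 203 216 210 197 183 170 148 124 152 172 184 184 184 183]
top -0.063 [188 188 187 187 173 155 135 148 164 178 190 206 215 209 195 182 169 155 160 175 182 184 183 183 182]
top -0.053 [184 175 170 164 158 127 104  92 105 118 128 138 139 132 120 113 105 100 128 157 177 183 183 183 183]
top -0.043 [166 165 164 164 153 129  84  58  46  47  50  53  56  51  47  44  44  51  83 143 158 162 159 161 163]
side -0.113 [158 155 147 129 111 103 105 115 122 130 138 149 160 172 186 205 206 195 169 126  75  48  40  41  40]
side -0.103 [157 156 149 135 111 104 108 119 133 147 160 173 184 193 201 209 207 200 176 134  80  50  41  42  42]
side -0.093 [166 167 160 142 113 105 107 117 134 147 160 173 182 192 201 206 206 201 181 140  85  53  42  42  44]
side -0.083 [168 169 164 145 109 102 105 114 127 143 158 171 180 191 199 206 209 204 184 144  91  51  40  40  43]
side -0.073 [166 168 161 139 110 100 105 115 127 145 157 168 180 190 199 205 208 203 188 151  97  51  40  39  42]
side -0.063 [168 170 162 134 104  94 102 114 127 139 154 167 177 187 196 203 207 207 190 152 101  51  40  39  40]
```

Request:
drive_tool:
  increments: [0, 0, 1, 0, 0, 0, 1, 0, 0, 1, 0, 0, 0, 1, 0, 0, 1, 0, 0, 0, 1]

```text
time: 6.83
position: [0.4016, 0.0865, 0.0504]
tool_rot: [0.0, 0.998, -0.066, 0.001]
ft_force: [0.5, -0.4, -2.7]
gripper_width: 0.023
finger_force: 86.8
```

Request:
drive_tool:
  increments: [0, 0, 1, 0, 0, 0, 1, 0, 0, 1, 0, 0, 0, 1, 0, 0, 1, 0, 0, 0, 1]

```text
time: 7.08
position: [0.4015, 0.0866, 0.0497]
tool_rot: [0.0, 0.998, -0.066, 0.001]
ft_force: [-1.4, 0.1, 2.2]
gripper_width: 0.0231
finger_force: 87.3
```

Request:
drive_tool:
  increments: [0, 0, 1, 0, 0, 0, 1, 0, 0, 1, 0, 0, 0, 1, 0, 0, 1, 0, 0, 0, 1]

```text
time: 7.33
position: [0.4014, 0.0865, 0.0491]
tool_rot: [0.001, 0.998, -0.066, 0.001]
ft_force: [-4.2, 0.1, 7.9]
gripper_width: 0.023
finger_force: 88.1
```

Request:
drive_tool:
  increments: [0, 0, -1.7, 0, 0, 0, 1, 0, 0, -1.7, 0, 0, 0, 1, 5, 0.3, -1.7, 0, 0, 0, 1, 10, 0.5, -1.7, 0, 0, 0, 1, 15, 0.8, -1.7, 0, 0, 0, 1, 20, 1, -1.7, 0, 0, 0, 1, 20, 1, -1.7, 0, 0, 0, 1]

```text
time: 7.92
position: [0.4222, 0.0818, 0.05]
tool_rot: [0.001, 0.998, -0.067, 0.001]
ft_force: [-2.0, -3.0, 0.0]
gripper_width: 0.023
finger_force: 87.0
```

```bash
python3 look.py 5
```

```text
t 7.9167 pos [0.4222 0.0818 0.05  ] yaw -0.1334589158050625 F [-1.9852 -2.9666  0.0231] M [-0.6432  0.3577 -0.0331] w 0.023028118336124306 ff 86.98741793632507
tcp vice [-0.1621  0.0007  0.05  ]
[-24. -22. -20. -18. -16. -14. -12. -10.  -8.  -6.  -4.  -2.   0.   2.   4.   6.   8.  10.  12.  14.  16.  18.  20.  22.  24.] vice y at axis z 0.05558531186947852
top -0.092 [175 176 174 167 156 142 137 143 157 168 181 194 205 195 167 127 105  94  92 100 108 115 122 145 157]
top -0.082 [178 178 178 181 168 152 139 153 167 178 180 201 213 208 194 180 166 145 148 156 163 164 170 179 183]
top -0.072 [183 185 186 178 162 139 138 151 169 181 193 210 214 206 192 180 163 150 145 165 177 183 183 183 183]
top -0.062 [188 188 187 186 170 151 140 154 168 181 194 208 217 205 192 176 157 139 145 172 180 183 184 183 183]
top -0.052 [184 174 168 164 158 145 142 155 170 183 195 213 211 196 176 161 151 145 167 179 184 183 182 182 182]
top -0.042 [166 165 163 163 155 135 135 144 159 168 183 195 194 182 170 162 153 145 142 154 160 161 156 158 160]
top -0.032 [120  91  77  76  68  70  76  96 102 110 132 140 140 134 124 114 103  85  77  75  75  75  77  80 101]
top -0.022 [124  87  80  75  70  55  46  42  44  46  49  54  52  49  45  44  42  47  63  69  72  73  71  76  87]
side -0.092 [158 155 150 138 117 104 105 112 121 128 133 141 146 156 175 196 202 199 184 149  96  56  38  39  43]
side -0.082 [155 156 156 150 126 109 104 111 126 142 157 169 177 187 198 205 208 205 193 167 107  62  38  39  39]
side -0.072 [168 167 165 161 129 110 102 110 123 139 155 167 176 184 194 205 207 206 195 165 113  66  42  40  43]
side -0.062 [168 168 165 155 124 109 104 108 117 130 145 161 172 183 193 202 205 203 194 171 117  71  47  41  44]
side -0.052 [163 163 160 147 119 102 100 108 117 127 139 151 160 166 173 180 184 193 189 168 122  74  47  39  42]
side -0.042 [152 152 153 147 129 109 105 111 121 133 146 157 166 170 175 179 182 183 177 157 116  70  48  42  44]
```

Request:
drive_tool:
  increments: [0, -0.4, -0.5, 0, -0.012, 0, 1, 0, -0.4, -0.5, 0, -0.012, 0, 1, 5, -0.1, -0.5, 0, -0.012, 0, 1, 10, 0.1, -0.5, 0, -0.012, 0, 1, 15, 0.4, -0.5, 0, -0.012, 0, 1, 20, 0.6, -0.5, 0, -0.012, 0, 1, 20, 0.6, -0.5, 0, -0.012, 0, 1]

```text
time: 8.6
position: [0.441, 0.0797, 0.0508]
tool_rot: [0.0, 0.998, -0.066, -0.005]
ft_force: [-2.1, -4.3, 0.4]
gripper_width: 0.0227
finger_force: 86.9
```

```bash
python3 look.py 6 | grep -v "side"
```

```text
t 8.6 pos [0.441  0.0797 0.0508] yaw -0.13219501705691103 F [-2.087  -4.2879  0.4181] M [-0.6067  0.532   0.0224] w 0.022690999792395163 ff 86.94269390742193
tcp vice [-0.1432  0.002   0.0508]
[-24. -22. -20. -18. -16. -14. -12. -10.  -8.  -6.  -4.  -2.   0.   2.   4.   6.   8.  10.  12.  14.  16.  18.  20.  22.  24.] vice y at axis z 0.05639830875965324
top -0.073 [174 175 175 175 172 161 133 104  81 100 104 103 123 134 138 136 134 132 128 126 124 122 118 110 116]
top -0.063 [177 177 176 175 166 152 133 139 153 169 181 175 167 157 150 135 118 109 105 108 113 129 144 157 172]
top -0.053 [173 166 163 163 163 149 140 138 156 172 185 197 211 209 190 173 158 145 128 148 174 183 182 182 183]
top -0.043 [165 165 165 164 161 154 136 136 145 160 170 181 193 189 180 167 158 147 140 147 157 161 159 162 163]
top -0.033 [130  98  81  77  77  76  86 121 142 158 168 179 187 190 179 173 165 155 121  93  75  76  82  90 107]
top -0.023 [122  85  76  73  72  71  97 126 148 159 170 181 191 187 177 167 156 135 105  86  75  71  69  76  86]
top -0.013 [117 136 159 166 165 164 162 161 160 159 162 164 159 151 144 133 116 130 141 145 125 107 104 124 158]
top -0.003 [159 158 160 162 163 158 144 125 126 140 153 162 165 167 168 170 164 155 143 136 144 173 193 201 197]
```

Request:
drive_tool:
  increments: [5, 0.7, 0, 0, 0, 0, 1, 10, 1, 0, 0, 0, 0, 1, 15, 1.3, 0, 0, 0, 0, 1, 20, 1.5, 0, 0, 0, 0, 1, 25, 1.8, 0, 0, 0, 0, 1, 30, 2, 0, 0, 0, 0, 1, 30, 2, 0, 0, 0, 0, 1]

```text
time: 9.28
position: [0.4695, 0.0739, 0.0505]
tool_rot: [0.0, 0.998, -0.066, -0.006]
ft_force: [-4.4, -2.8, 4.4]
gripper_width: 0.023
finger_force: 86.9
```

Request:
drive_tool:
  increments: [1.5, 0.1, 0, 0, 0, 0, 1, 3, 0.2, 0, 0, 0, 0, 1, 4, 0.2, 0, 0, 0, 0, 1, 4, 0.2, 0, 0, 0, 0, 1]

```text
time: 9.62
position: [0.4716, 0.0733, 0.0504]
tool_rot: [0.001, 0.998, -0.065, -0.008]
ft_force: [-8.1, -2.4, 6.0]
gripper_width: 0.0225
finger_force: 86.9
```

```bash
python3 look.py 7 | grep -v "side"
```

```text
t 9.6167 pos [0.4716 0.0733 0.0504] yaw -0.13086490593560107 F [-8.109  -2.3947  5.9618] M [-0.4681  1.5695  0.132 ] w 0.022543924065489416 ff 86.88346266746521
tcp vice [-0.1121  0.0013  0.0504]
[-24. -22. -20. -18. -16. -14. -12. -10.  -8.  -6.  -4.  -2.   0.   2.   4.   6.   8.  10.  12.  14.  16.  18.  20.  22.  24.] vice y at axis z 0.05596235482064452
top -0.042 [153 142 106  93  96 123 133 138 141 143 143 142 142 142 142 142 142 140 134 113 115 123 133 134 133]
top -0.032 [113  86  73  70  65  63  67 101 108 115 134 139 142 143 142 141 141 138 137 136 133 112  99  92  97]
top -0.022 [121  85  76  72  70  68  94 124 143 135 120 102 122 127 127 124 122 118 114 110 106 102  96  92  92]
top -0.012 [112 131 148 162 167 169 170 170 168 160 154 149 143 138 124 110  99 120 133 136 119 108 112 138 172]
top -0.002 [172 173 174 177 180 168 147 131 138 150 162 168 170 165 159 155 147 139 135 139 157 185 201 202 189]
top 0.008 [186 186 186 183 168 151 159 163 157 129 110 121 154 175 193 204 204 203 196 179 173 163 150 141 152]
top 0.018 [181 176 168 162 159 149 140 147 140 156 199 213 219 220 220 220 220 219 217 216 215 213 196 166 171]
top 0.028 [169 164 148 135 121 108  81  61  58 112 164 199 206 209 210 211 211 210 208 205 200 194 185 181 180]
```

Request:
drive_tool:
  increments: [1, 0.05, 0, 0, 0, 0, 1, 2, 0.1, 0, 0, 0, 0, 1, 3, 0.15, 0, 0, 0, 0, 1, 3, 0.15, 0, 0, 0, 0, 1]

```text
time: 10.05
position: [0.4742, 0.0728, 0.0503]
tool_rot: [0.001, 0.998, -0.065, -0.008]
ft_force: [-8.9, -2.7, 6.5]
gripper_width: 0.0232
finger_force: 86.9
```

Request:
drive_tool:
  increments: [1, 0.05, 0, 0, 0, 0, 1, 2, 0.1, 0, 0, 0, 0, 1, 3, 0.15, 0, 0, 0, 0, 1, 3, 0.15, 0, 0, 0, 0, 1]

```text
time: 10.38
position: [0.4753, 0.0725, 0.0502]
tool_rot: [0.001, 0.998, -0.065, -0.01]
ft_force: [-13.3, -2.3, 11.0]
gripper_width: 0.0231
finger_force: 87.5
```

Request:
drive_tool:
  increments: [1, 0.05, -0.4, 0, 0, 0, 1, 2, 0.1, -0.4, 0, 0, 0, 1, 3, 0.15, -0.4, 0, 0, 0, 1, 3, 0.15, -0.4, 0, 0, 0, 1]

```text
time: 10.72
position: [0.4753, 0.0725, 0.0502]
tool_rot: [0.001, 0.998, -0.065, -0.013]
ft_force: [-17.0, -1.1, 14.0]
gripper_width: 0.0228
finger_force: 88.0
```

Request:
drive_tool:
  increments: [1, 0.05, 0, 0, 0, 0, 1, 2, 0.1, 0, 0, 0, 0, 1, 3, 0.15, 0, 0, 0, 0, 1, 3, 0.15, 0, 0, 0, 0, 1]

```text
time: 11.05
position: [0.4753, 0.0724, 0.0501]
tool_rot: [0.002, 0.998, -0.065, -0.016]
ft_force: [-21.8, -1.0, 21.3]
gripper_width: 0.0232
finger_force: 88.8
```

Run:
```python
from h import *
st()
for n in("top","side"):cv2.imwrite(f"pics/{n}8.png",manip.grab_frame(n)[:,:,::-1])
b=cv2.imread("pics/top8.png");a=cv2.imread("pics/side8.png")
c=cv2.resize(b[190:265,225:287],(400,484),interpolation=cv2.INTER_CUBIC)
d=cv2.resize(a[170:260,235:309],(398,484),interpolation=cv2.INTER_CUBIC)
cv2.imwrite("pics/h.png",np.hstack([c,d]))
```

```text
t 11.05 pos [0.4753 0.0724 0.0501] yaw -0.12954576322339897 F [-21.8202  -0.995   21.3331] M [-0.1779  4.5326  0.0952] w 0.023173373816399636 ff 88.78093600273132
```

View pics/h.png

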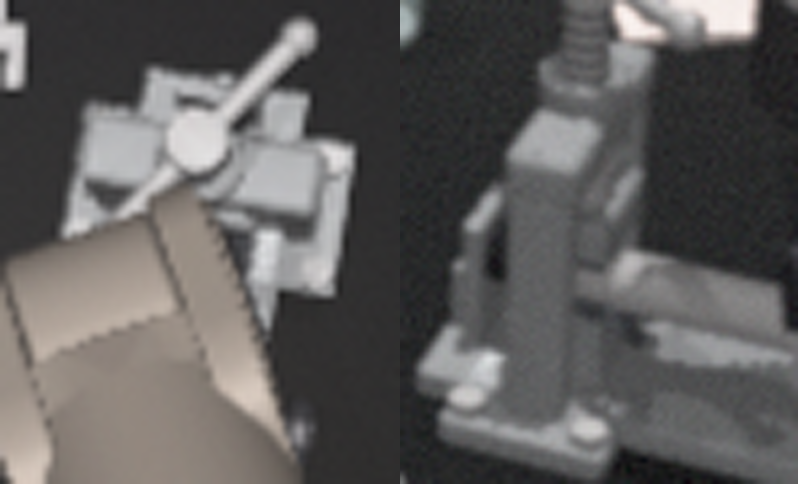

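Request:
drive_tool:
  increments: [-3, 0, 0, 0, 0, 0, 1, -5, 0, 0, 0, 0, 0, 1, -5, 0, 0, 0, 0, 0, 1]

```text
time: 11.4
position: [0.4753, 0.0724, 0.0503]
tool_rot: [0.001, 0.998, -0.065, -0.01]
ft_force: [-12.1, -1.7, 8.6]
gripper_width: 0.0228
finger_force: 87.3
```

Request:
drive_tool:
  increments: [0, 0, 0, 0, 0, 0, 0.3, 0, 0, 0, 0, 0, 0, 0, 0, 0, 0, 0, 0, 0, -0.3, 0, 0, 0, 0, 0, 0, -0.3, 0, 0, 0, 0, 0, 0, -0.3]

```text
time: 11.82
position: [0.4825, 0.072, 0.0512]
tool_rot: [-0.001, 0.998, -0.066, -0.004]
ft_force: [1.3, 1.0, -0.2]
gripper_width: 0.056
finger_force: 0.0
```

```bash
python3 -c "
from h import *
st()"
```

```text
t 11.8167 pos [0.4825 0.072  0.0512] yaw -0.13209151297486063 F [ 1.3459  1.0462 -0.2352] M [ 0.0372 -0.0087  0.027 ] w 0.056002117724366765 ff 0.0
```

Request:
drive_tool:
  increments: [-20, -1, 0, 0, 0, 0, -0.3, -45, -2.3, 0, 0, 0, 0, -0.3, -50, -2.6, -20, 0, 0, 0, -0.3, -50, -2.6, -60, 0, 0, 0, -0.6, -50, -2.6, -100, 0, 0, 0, -1, -50, -2.6, -140, 0, 0, 0, -1, -50, -2.6, -180, 0, 0, 0, -1, -50, -42.6, -190, 0, 0, 0, -1, -50, -82.6, -190, 0, 0, 0, -1, -50, -120, -190, 0, 0, 0, -1, -50, -120, -190, 0, 0, 0, -1]

```text
time: 12.73
position: [0.4485, 0.207, 0.2423]
tool_rot: [-0.005, 0.998, -0.06, -0.004]
ft_force: [-0.5, 1.9, 0.6]
gripper_width: 0.0857
finger_force: 0.0
```

Run:
```python
from h import *
st()
for n in("top","side"):cv2.imwrite(f"pics/{n}9.png",manip.grab_frame(n)[:,:,::-1])
b=cv2.imread("pics/top9.png");a=cv2.imread("pics/side9.png")
c=cv2.resize(b[190:310,225:290],(325,600),interpolation=cv2.INTER_CUBIC)
d=cv2.resize(a[160:280,235:330],(475,600),interpolation=cv2.INTER_CUBIC)
cv2.imwrite("pics/i.png",np.hstack([c,d]))
for s in(-.205,-.18,.023,.035): print(s,"i top",(proj("top",vw(s,0,.0675))-[225,190])*5+2, "i side",(proj("side",vw(s,0,.055))-[235,160])*5+2+[325,0])
```

```text
t 12.7333 pos [0.4485 0.207  0.2423] yaw -0.11974544027754214 F [-0.4658  1.9458  0.5857] M [ 0.0982  0.0084 -0.0323] w 0.08572535050526883 ff 0.0
-0.205 i top [ 96.3761 510.9734] i side [958.074  409.8301]
-0.18 i top [104.246 464.706] i side [896.9959 395.1011]
0.023 i top [166.1567 100.7278] i side [437.3446 284.2564]
0.035 i top [169.709   79.8434] i side [412.0414 278.1546]
```

View pics/i.png

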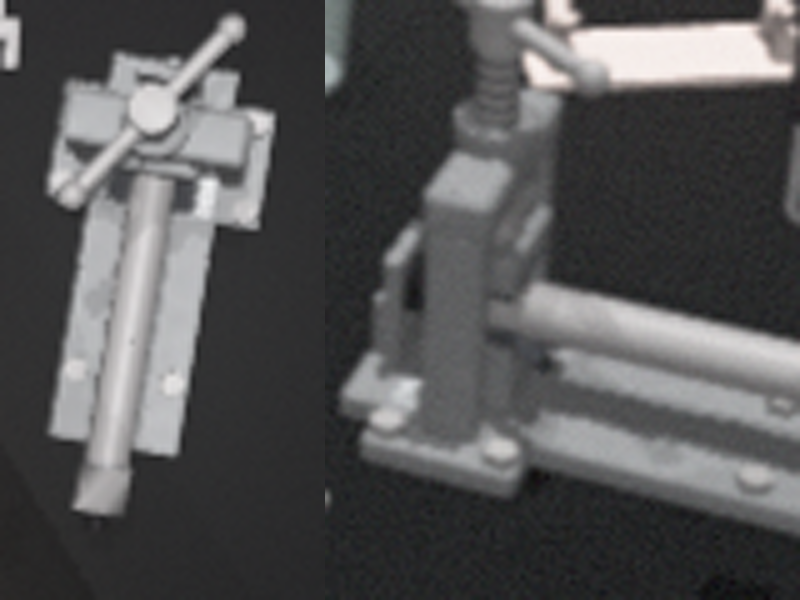

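The column is seated straight. The hex face is at (100,513), where I predicted (96,511), and the dark plain end shows at the stop. Next is the T-bar.

Run:
```python
from h import *
f=lambda x,y:onz("top",225+(x-2)/5,190+(y-2)/5,.195)
A,B=f(233,27),f(68,190);C=(A+B)/2;phi=np.arctan2(*(B-A)[1::-1])
print(A,B,C,phi,np.linalg.norm(A-B))
C=np.array([.582,.052,0]);phi=2.345
T=C+.038*np.array([np.cos(phi),np.sin(phi),0]);print(T)
to(T+[0,0,.245],phi)
```

```text
[0.6228 0.0103 0.195 ] [0.5416 0.0948 0.195 ] [0.5822 0.0525 0.195 ] 2.336415275276909 0.11714577627939535
[0.5554 0.0792 0.    ]
row [120.7 105.5  -5. ] [-0.0119  0.0033 -2.4724] yaw -0.1275 pos [0.4491 0.1991 0.2412] q [-0.07  0.23 -0.46  1.65  0.1   1.29 -2.24] t 12.83
```

Request:
drive_tool:
  increments: [0, 0, -10, 0, 0, -0.12, -1, 10, 10, -10, 0, 0, -0.24, -1, 20, 20, -10, 0, 0, -0.36, -1, 30, 30, -10, 0, 0, -0.48, -1, 40, 40, -10, 0, 0, -0.6, -1, 50, 50, -10, 0, 0, -0.72, -1, 60, 60, -10, 0, 0, -0.84, -1, 70, 70, -10, 0, 0, -0.96, -1, 80, 80, -10, 0, 0, -1.08, -1, 90, 90, -10, 0, 0, -1.2, -1, 110, 100, -10, 0, 0, -1.32, -0.5, 120.5, 105.5, -10, 0, 0, -1.44, -0.2]

```text
time: 13.83
position: [0.5566, 0.0717, 0.2496]
tool_rot: [-0.002, 0.794, 0.608, -0.004]
ft_force: [0.7, -0.5, 0.0]
gripper_width: 0.0639
finger_force: 0.0
```

Request:
drive_tool:
  increments: [0, 0, 0, 0, 0, -0.12, -0.2, 0, 0, 0, 0, 0, -0.24, -0.2, 0, 0, 0, 0, 0, -0.36, -0.2, 0, 0, 0, 0, 0, -0.48, -0.2, 0, 0, 0, 0, 0, -0.6, -0.2, 0, 0, 0, 0, 0, -0.72, -0.2, 0, 0, 0, 0, 0, -0.84, -0.2, 0, 0, 0, 0, 0, -0.96, -0.2, 0, 0, 0, 0, 0, -1.03, -0.2, 0, 0, 0, 0, 0, -1.03, -0.2, 0, 0, 0, 0, 0, -1.03, -0.2]

```text
time: 14.75
position: [0.555, 0.0747, 0.2497]
tool_rot: [-0.005, 0.393, 0.919, -0.002]
ft_force: [-0.3, 0.7, 0.4]
gripper_width: 0.0513
finger_force: 0.0
```

```bash
python3 -c "
from h import *
to([.5555,.0792,.190],2.34);st()"
```

```text
row [ 2.5  3.9 59.7] [-0.0074 -0.0067 -0.0065] yaw 2.3335 pos [0.555  0.0747 0.2497] q [ 0.38  0.44 -0.79  1.44  0.31  1.4   0.35] t 14.75
t 14.75 pos [0.555  0.0747 0.2497] yaw 2.3335091750446866 F [-0.3278  0.6517  0.3546] M [ 0.0427 -0.0124  0.0203] w 0.051259871085402774 ff 0.0
```

Request:
drive_tool:
  increments: [1.5, 3, 25, -0.005, -0.005, -0.006, -0.2, 1.5, 3, 50, -0.005, -0.005, -0.006, -0.2, 1.5, 3, 59, -0.005, -0.005, -0.006, -0.2, 1.5, 3, 59, -0.005, -0.005, -0.006, -0.2, 1.5, 3, 59, -0.005, -0.005, -0.006, 0.2]

```text
time: 15.17
position: [0.5556, 0.0791, 0.1912]
tool_rot: [-0.001, 0.389, 0.921, -0.0]
ft_force: [1.0, -0.5, 0.8]
gripper_width: 0.0404
finger_force: 0.0
```

```bash
python3 -c "
from h import *
to([.5555,.0792,.190],2.34);st()"
```

```text
row [ 0.2 -0.   1.2] [-0.0019 -0.0021  0.0025] yaw 2.3425 pos [0.5556 0.0791 0.1912] q [ 0.37  0.48 -0.78  1.54  0.34  1.26  0.32] t 15.17
t 15.1667 pos [0.5556 0.0791 0.1912] yaw 2.3424506344395843 F [ 0.976  -0.4712  0.777 ] M [ 0.0114 -0.0965 -0.0338] w 0.0404031465923367 ff 0.0
```

Close on the bar.

Request:
drive_tool:
  increments: [0, 0, 1, 0, 0, 0, 0.7, 0, 0, 1, 0, 0, 0, 1, 0, 0, 1, 0, 0, 0, 1, 0, 0, 1, 0, 0, 0, 1, 0, 0, 1, 0, 0, 0, 1]
  squeeze: 40

```text
time: 15.58
position: [0.5551, 0.0786, 0.1914]
tool_rot: [-0.001, 0.389, 0.921, -0.001]
ft_force: [-3.7, -2.8, 5.3]
gripper_width: 0.008
finger_force: 39.1
```

```bash
cat >> h.py <<'E'
CC=np.array([.5822,.0522,0])
def tq():
    s=manip.sense();r=s["position"]-CC;F=s["ft_force"];X=q(s["tool_rot"]).apply([1,0,0])
    print("t",round(s["time"],2),"T",round(r[0]*F[1]-r[1]*F[0],3),"Mz",s["wrist_torque"][2].round(3),"F",F.round(1),"r",np.hypot(r[0],r[1]).round(4),"ang",np.arctan2(r[1],r[0]).round(3),"yaw",np.arctan2(X[1],X[0]).round(3),"z",s["position"][2].round(4),"w",round(s["gripper_width"],4),"q",s["qpos"].round(2))
E
python3 -c "
from h import *
tq()"
```

```text
t 15.58 T 0.176 Mz -0.095 F [-3.7 -2.8  5.3] r 0.0379 ang 2.369 yaw 2.343 z 0.1914 w 0.008 q [ 0.37  0.48 -0.78  1.54  0.35  1.27  0.32]
```

Request:
drive_tool:
  increments: [-0.2, 3.8, 0.1, 0, 0, 0.1, 1, -0.8, 7.5, 0.2, 0, 0, 0.2, 1, -1.7, 11.2, 0.3, 0, 0, 0.3, 1, -3, 14.8, 0.4, 0, 0, 0.4, 1, -4.7, 18.2, 0.6, 0, 0, 0.5, 1, -6.6, 21.5, 0.7, 0, 0, 0.6, 1, -8.9, 24.5, 0.8, 0, 0, 0.7, 1, -11.5, 27.3, 0.9, 0, 0, 0.8, 1]

```text
time: 16.25
position: [0.582, 0.0891, 0.1906]
tool_rot: [-0.001, 0.718, 0.696, -0.003]
ft_force: [-5.8, -3.8, 7.2]
gripper_width: 0.0084
finger_force: 39.2
```

```bash
python3 -c "
from h import *
tq()"
```

```text
t 16.25 T 0.217 Mz 0.099 F [-5.8 -3.8  7.2] r 0.0369 ang 1.576 yaw 1.539 z 0.1906 w 0.0084 q [ 0.22  0.49 -0.59  1.47  0.28  1.27 -0.43]
```

Request:
drive_tool:
  increments: [-0.2, 3.8, 0.1, 0, 0, 0.1, 1, -0.8, 7.5, 0.2, 0, 0, 0.2, 1, -1.7, 11.2, 0.3, 0, 0, 0.3, 1, -3, 14.8, 0.4, 0, 0, 0.4, 1, -4.7, 18.2, 0.6, 0, 0, 0.5, 1, -6.6, 21.5, 0.7, 0, 0, 0.6, 1, -8.9, 24.5, 0.8, 0, 0, 0.7, 1, -11.5, 27.3, 0.9, 0, 0, 0.8, 1]

```text
time: 16.92
position: [0.6083, 0.0774, 0.1897]
tool_rot: [-0.0, 0.932, 0.361, -0.003]
ft_force: [-7.2, -3.8, 7.4]
gripper_width: 0.0085
finger_force: 39.6
```

```bash
python3 -c "
from h import *
tq()"
```

```text
t 16.92 T 0.082 Mz 0.24 F [-7.2 -3.8  7.4] r 0.0363 ang 0.766 yaw 0.739 z 0.1897 w 0.0085 q [ 0.11  0.51 -0.41  1.4   0.2   1.28 -1.14]
```

Request:
drive_tool:
  increments: [-0.2, 3.8, 0.1, 0, 0, 0.1, 1, -0.8, 7.5, 0.2, 0, 0, 0.2, 1, -1.7, 11.2, 0.3, 0, 0, 0.3, 1, -3, 14.8, 0.4, 0, 0, 0.4, 1, -4.7, 18.2, 0.6, 0, 0, 0.5, 1, -6.6, 21.5, 0.7, 0, 0, 0.6, 1, -8.9, 24.5, 0.8, 0, 0, 0.7, 1, -11.5, 27.3, 0.9, 0, 0, 0.8, 1]

```text
time: 17.58
position: [0.6186, 0.0505, 0.1888]
tool_rot: [0.0, 1.0, -0.03, -0.002]
ft_force: [-6.7, -1.5, 6.5]
gripper_width: 0.0086
finger_force: 40.5
```

```bash
python3 -c "
from h import *
tq()"
```

```text
t 17.58 T -0.068 Mz 0.456 F [-6.7 -1.5  6.5] r 0.0364 ang -0.047 yaw -0.059 z 0.1888 w 0.0086 q [ 0.04  0.51 -0.23  1.38  0.12  1.27 -1.82]
```

Request:
drive_tool:
  increments: [-0.2, 3.8, 0.1, 0, 0, 0.1, 1, -0.8, 7.5, 0.2, 0, 0, 0.2, 1, -1.7, 11.2, 0.3, 0, 0, 0.3, 1, -3, 14.8, 0.4, 0, 0, 0.4, 1]

```text
time: 17.92
position: [0.6152, 0.0362, 0.1884]
tool_rot: [0.0, 0.974, -0.227, -0.002]
ft_force: [-4.4, -0.3, 5.6]
gripper_width: 0.0082
finger_force: 40.8
```

```bash
python3 -c "
from h import *
tq()"
```

```text
t 17.92 T -0.082 Mz 0.504 F [-4.4 -0.3  5.6] r 0.0367 ang -0.452 yaw -0.459 z 0.1884 w 0.0082 q [ 0.01  0.49 -0.15  1.4   0.07  1.26 -2.17]
```

Request:
drive_tool:
  increments: [-0.2, 3.8, 0.1, 0, 0, 0.1, 1, -0.8, 7.5, 0.2, 0, 0, 0.2, 1, -1.7, 11.2, 0.3, 0, 0, 0.3, 1, -3, 14.8, 0.4, 0, 0, 0.4, 1]

```text
time: 18.25
position: [0.6066, 0.0241, 0.188]
tool_rot: [0.0, 0.909, -0.416, -0.001]
ft_force: [-4.2, 0.1, 4.7]
gripper_width: 0.0085
finger_force: 40.9
```

```bash
python3 -c "
from h import *
tq()"
```

```text
t 18.25 T -0.117 Mz 0.502 F [-4.2  0.1  4.7] r 0.0372 ang -0.856 yaw -0.859 z 0.188 w 0.0085 q [-0.02  0.47 -0.06  1.43  0.03  1.25 -2.52]
```

Request:
drive_tool:
  increments: [0, 0, 0, 0, 0, 0, 0.3, 0, 0, 0, 0, 0, 0, -0.2, 0, 0, 0, 0, 0, 0, -0.2, 0, 0, -25, 0, 0, 0, -0.2, 0, 0, -50, 0, 0, 0, -0.2, -10, 0, -55, 0, 0, -0.12, -0.2, -20, 0, -55, 0, 0, -0.24, -0.2, -30, 0, -55, 0, 0, -0.36, -0.2, -40, 0, -55, 0, 0, -0.48, -0.2, -50, 0, -55, 0, 0, -0.6, -0.2, -65, 0, -55, 0, 0, -0.72, -0.2, -75, 0, -55, 0, 0, -0.84, -0.2]

```text
time: 19.25
position: [0.5577, 0.082, 0.2415]
tool_rot: [-0.001, 1.0, -0.004, -0.001]
ft_force: [-0.4, 1.1, -0.1]
gripper_width: 0.0513
finger_force: 0.0
```

Request:
drive_tool:
  increments: [0, 0, 0, 0, 0, -0.12, -0.2, 0, 0, 0, 0, 0, -0.24, -0.2, 0, 0, 0, 0, 0, -0.36, -0.2, 0, 0, 0, 0, 0, -0.48, -0.2, 0, 0, 0, 0, 0, -0.6, -0.2, 0, 0, 0, 0, 0, -0.72, -0.2, 0, 0, 0, 0, 0, -0.84, -0.2, 0, 0, 0, 0, 0, -0.96, -0.2, 0, 0, 0, 0, 0, -1.08, -0.2, 0, 0, 0, 0, 0, -1.2, -0.2, 0, 0, 0, 0, 0, -1.32, -0.2, 0, 0, 0, 0, 0, -1.44, -0.2]

```text
time: 20.25
position: [0.5585, 0.0807, 0.2415]
tool_rot: [-0.001, 0.755, 0.656, -0.0]
ft_force: [1.2, -0.0, 0.1]
gripper_width: 0.0512
finger_force: 0.0
```

Request:
drive_tool:
  increments: [0, 0, 0, 0, 0, -0.12, -0.2, 0, 0, 0, 0, 0, -0.24, -0.2, 0, 0, 0, 0, 0, -0.36, -0.2, 0, 0, 0, 0, 0, -0.48, -0.2, 0, 0, 0, 0, 0, -0.6, -0.2, 0, 0, 0, 0, 0, -0.72, -0.2, 0, 0, 0, 0, 0, -0.84, -0.2, 0, 0, 0, 0, 0, -0.84, -0.2, 0, 0, 0, 0, 0, -0.84, -0.2]

```text
time: 21.0
position: [0.5584, 0.0805, 0.2415]
tool_rot: [-0.001, 0.426, 0.905, 0.0]
ft_force: [0.8, -0.2, 0.1]
gripper_width: 0.0512
finger_force: 0.0
```

```bash
python3 -c "
from h import *
f=lambda: None
im=manip.grab_frame('top')[:,:,::-1];cv2.imwrite('pics/top10.png',im)
to([.5572,.0812,.187],2.283);tq()"
```

```text
row [ 1.1 -0.4 54.5] [-0.0009 -0.0022 -0.0214] yaw 2.2616 pos [0.5583 0.0805 0.2415] q [ 0.29  0.42 -0.66  1.46  0.26  1.36  0.31] t 21.05
t 21.05 T -0.004 Mz -0.023 F [-0.6  0.8 -0.4] r 0.037 ang 2.272 yaw 2.262 z 0.2415 w 0.051 q [ 0.29  0.42 -0.66  1.46  0.26  1.36  0.31]
```

Request:
drive_tool:
  increments: [1.1, -0.4, 25, 0, 0, -0.02, -0.2, 1.1, -0.4, 45, 0, 0, -0.02, -0.2, 1.1, -0.4, 54.5, 0, 0, -0.02, -0.2, 1.1, -0.4, 54.5, 0, 0, -0.02, 0.2, 1.1, -0.4, 54.5, 0, 0, -0.02, 0.7, 1.1, -0.4, 54.5, 0, 0, -0.02, 1, 1.1, -0.4, 54.5, 0, 0, -0.02, 1, 1.1, -0.4, 54.5, 0, 0, -0.02, 1, 1.1, -0.4, 54.5, 0, 0, -0.02, 1]

```text
time: 21.8
position: [0.5563, 0.0803, 0.1883]
tool_rot: [-0.001, 0.416, 0.909, -0.001]
ft_force: [-4.4, -2.8, 4.4]
gripper_width: 0.0089
finger_force: 39.2
```

```bash
python3 -c "
from h import *
tq()"
```

```text
t 21.8 T 0.194 Mz 0.02 F [-4.4 -2.8  4.4] r 0.0383 ang 2.315 yaw 2.283 z 0.1883 w 0.0089 q [ 0.29  0.45 -0.65  1.55  0.28  1.24  0.31]
```

Request:
drive_tool:
  increments: [-0.2, 3.8, 0.1, 0, 0, 0.1, 1, -0.8, 7.5, 0.2, 0, 0, 0.2, 1, -1.7, 11.2, 0.3, 0, 0, 0.3, 1, -3, 14.8, 0.4, 0, 0, 0.4, 1]

```text
time: 22.13
position: [0.5692, 0.0877, 0.1878]
tool_rot: [-0.001, 0.59, 0.807, -0.002]
ft_force: [-6.0, -2.5, 5.2]
gripper_width: 0.0085
finger_force: 39.3
```

```bash
python3 -c "
from h import *
tq()"
```

```text
t 22.13 T 0.246 Mz 0.168 F [-6.  -2.5  5.2] r 0.0378 ang 1.921 yaw 1.879 z 0.1878 w 0.0085 q [ 0.21  0.46 -0.56  1.51  0.25  1.25 -0.08]
```

Request:
drive_tool:
  increments: [-0.2, 3.8, 0.1, 0, 0, 0.1, 1, -0.8, 7.5, 0.2, 0, 0, 0.2, 1, -1.7, 11.2, 0.3, 0, 0, 0.3, 1, -3, 14.8, 0.4, 0, 0, 0.4, 1]

```text
time: 22.47
position: [0.5842, 0.0894, 0.1874]
tool_rot: [-0.001, 0.739, 0.674, -0.002]
ft_force: [-5.7, -2.4, 6.1]
gripper_width: 0.0083
finger_force: 39.3
```

```bash
python3 -c "
from h import *
tq()"
```

```text
t 22.47 T 0.208 Mz 0.15 F [-5.7 -2.4  6.1] r 0.0373 ang 1.517 yaw 1.479 z 0.1874 w 0.0083 q [ 0.14  0.48 -0.47  1.47  0.22  1.26 -0.45]
```

Request:
drive_tool:
  increments: [-0.2, 3.8, 0.1, 0, 0, 0.1, 1, -0.8, 7.5, 0.2, 0, 0, 0.2, 1, -1.7, 11.2, 0.3, 0, 0, 0.3, 1, -3, 14.8, 0.4, 0, 0, 0.4, 1]

```text
time: 22.8
position: [0.5985, 0.0853, 0.187]
tool_rot: [-0.001, 0.858, 0.514, -0.002]
ft_force: [-6.5, -2.3, 5.6]
gripper_width: 0.0085
finger_force: 39.5
```

```bash
python3 -c "
from h import *
tq()"
```

```text
t 22.8 T 0.179 Mz 0.185 F [-6.5 -2.3  5.6] r 0.0369 ang 1.113 yaw 1.079 z 0.187 w 0.0085 q [ 0.09  0.49 -0.38  1.43  0.19  1.26 -0.8 ]
```

Request:
drive_tool:
  increments: [-0.2, 3.8, 0.1, 0, 0, 0.1, 1, -0.8, 7.5, 0.2, 0, 0, 0.2, 1, -1.7, 11.2, 0.3, 0, 0, 0.3, 1, -3, 14.8, 0.4, 0, 0, 0.4, 1]

```text
time: 23.13
position: [0.61, 0.0761, 0.1866]
tool_rot: [-0.001, 0.943, 0.334, -0.002]
ft_force: [-6.4, -1.5, 5.5]
gripper_width: 0.0084
finger_force: 39.9
```

```bash
python3 -c "
from h import *
tq()"
```

```text
t 23.13 T 0.112 Mz 0.318 F [-6.4 -1.5  5.5] r 0.0367 ang 0.71 yaw 0.68 z 0.1866 w 0.0084 q [ 0.04  0.5  -0.3   1.4   0.15  1.27 -1.15]
```

Request:
drive_tool:
  increments: [-0.2, 3.8, 0.1, 0, 0, 0.1, 1, -0.8, 7.5, 0.2, 0, 0, 0.2, 1, -1.7, 11.2, 0.3, 0, 0, 0.3, 1, -3, 14.8, 0.4, 0, 0, 0.4, 1]

```text
time: 23.47
position: [0.6172, 0.0632, 0.1863]
tool_rot: [-0.0, 0.99, 0.14, -0.002]
ft_force: [-6.0, -1.1, 5.2]
gripper_width: 0.0087
finger_force: 40.6
```

```bash
python3 -c "
from h import *
tq()"
```

```text
t 23.47 T 0.028 Mz 0.418 F [-6.  -1.1  5.2] r 0.0367 ang 0.306 yaw 0.281 z 0.1863 w 0.0087 q [ 0.01  0.5  -0.21  1.39  0.1   1.27 -1.5 ]
```

Request:
drive_tool:
  increments: [-0.2, 3.8, 0.1, 0, 0, 0.1, 1, -0.8, 7.5, 0.2, 0, 0, 0.2, 1]

```text
time: 23.63
position: [0.6187, 0.0561, 0.1862]
tool_rot: [-0.0, 0.999, 0.041, -0.002]
ft_force: [-5.4, -0.3, 4.7]
gripper_width: 0.0085
finger_force: 41.1
```

```bash
python3 -c "
from h import *
tq()"
```

```text
t 23.63 T 0.008 Mz 0.496 F [-5.4 -0.3  4.7] r 0.0367 ang 0.106 yaw 0.081 z 0.1862 w 0.0085 q [-0.01  0.5  -0.17  1.39  0.08  1.26 -1.67]
```

Request:
drive_tool:
  increments: [-0.2, 3.8, 0.1, 0, 0, 0.1, 1, -0.8, 7.5, 0.2, 0, 0, 0.2, 1]

```text
time: 23.8
position: [0.6189, 0.0487, 0.186]
tool_rot: [-0.0, 0.998, -0.059, -0.001]
ft_force: [-5.7, -0.4, 4.1]
gripper_width: 0.0084
finger_force: 41.7
```

```bash
python3 -c "
from h import *
tq()"
```

```text
t 23.8 T -0.035 Mz 0.498 F [-5.7 -0.4  4.1] r 0.0368 ang -0.095 yaw -0.118 z 0.186 w 0.0084 q [-0.02  0.5  -0.12  1.39  0.06  1.26 -1.84]
```

Request:
drive_tool:
  increments: [-0.2, 3.8, 0.1, 0, 0, 0.1, 1, -0.8, 7.5, 0.2, 0, 0, 0.2, 1]

```text
time: 23.97
position: [0.6176, 0.0414, 0.1858]
tool_rot: [-0.0, 0.987, -0.158, -0.001]
ft_force: [-4.3, -0.7, 4.2]
gripper_width: 0.0084
finger_force: 42.1
```

```bash
python3 -c "
from h import *
tq()"
```

```text
t 23.97 T -0.072 Mz 0.581 F [-4.3 -0.7  4.2] r 0.037 ang -0.297 yaw -0.318 z 0.1858 w 0.0084 q [-0.04  0.49 -0.08  1.4   0.04  1.26 -2.01]
```

Request:
drive_tool:
  increments: [-0.2, 3.8, 0.1, 0, 0, 0.1, 1, -0.8, 7.5, 0.2, 0, 0, 0.2, 1]

```text
time: 24.13
position: [0.6149, 0.0345, 0.1857]
tool_rot: [-0.0, 0.967, -0.256, -0.0]
ft_force: [-3.2, -1.0, 3.3]
gripper_width: 0.0086
finger_force: 42.6
```

```bash
python3 -c "
from h import *
tq()"
```

```text
t 24.13 T -0.088 Mz 0.561 F [-3.2 -1.   3.3] r 0.0372 ang -0.497 yaw -0.518 z 0.1857 w 0.0086 q [-0.06  0.48 -0.04  1.41  0.02  1.25 -2.19]
```

Request:
drive_tool:
  increments: [-0.2, 3.8, 0.1, 0, 0, 0.1, 1, -0.8, 7.5, 0.2, 0, 0, 0.2, 1]

```text
time: 24.3
position: [0.6109, 0.0282, 0.1855]
tool_rot: [-0.0, 0.936, -0.351, -0.0]
ft_force: [-2.2, -0.3, 3.5]
gripper_width: 0.0084
finger_force: 43.0
```

```bash
python3 -c "
from h import *
tq()"
```

```text
t 24.3 T -0.063 Mz 0.626 F [-2.2 -0.3  3.5] r 0.0374 ang -0.697 yaw -0.718 z 0.1855 w 0.0084 q [-0.08  0.47  0.    1.43 -0.    1.24 -2.36]
```

Request:
drive_tool:
  increments: [-0.2, 3.8, 0.1, 0, 0, 0.1, 1, -0.8, 7.5, 0.2, 0, 0, 0.2, 1]

```text
time: 24.47
position: [0.6057, 0.0228, 0.1853]
tool_rot: [-0.0, 0.896, -0.443, 0.0]
ft_force: [-1.7, -0.8, 3.0]
gripper_width: 0.0085
finger_force: 43.4
```

```bash
python3 -c "
from h import *
tq()"
```

```text
t 24.47 T -0.069 Mz 0.669 F [-1.7 -0.8  3. ] r 0.0376 ang -0.897 yaw -0.918 z 0.1853 w 0.0085 q [-0.1   0.46  0.04  1.45 -0.02  1.23 -2.54]
```

Request:
drive_tool:
  increments: [-0.2, 3.8, 0.1, 0, 0, 0.1, 1, -0.8, 7.5, 0.2, 0, 0, 0.2, 1]

```text
time: 24.63
position: [0.5995, 0.0185, 0.1851]
tool_rot: [-0.0, 0.848, -0.53, 0.001]
ft_force: [-1.3, -1.6, 2.3]
gripper_width: 0.0086
finger_force: 43.7
```

```bash
python3 -c "
from h import *
tq()"
```

```text
t 24.63 T -0.073 Mz 0.649 F [-1.3 -1.6  2.3] r 0.0379 ang -1.096 yaw -1.118 z 0.1851 w 0.0086 q [-0.12  0.45  0.08  1.47 -0.04  1.23 -2.72]
```

Request:
drive_tool:
  increments: [-0.2, 3.8, 0.1, 0, 0, 0.1, 1]

```text
time: 24.72
position: [0.5962, 0.0169, 0.1851]
tool_rot: [-0.0, 0.82, -0.572, 0.001]
ft_force: [-0.8, -1.9, 2.4]
gripper_width: 0.0082
finger_force: 43.9
```

```bash
python3 -c "
from h import *
tq()"
```

```text
t 24.72 T -0.055 Mz 0.669 F [-0.8 -1.9  2.4] r 0.038 ang -1.194 yaw -1.218 z 0.1851 w 0.0082 q [-0.13  0.44  0.11  1.48 -0.05  1.22 -2.81]
```

Request:
drive_tool:
  increments: [0, 0, 0, 0, 0, 0, 1, 0, 0, 0, 0, 0, 0, 1, 0, 0, 0, 0, 0, 0, 1, 0, 0, 0, 0, 0, 0, 1]
  squeeze: 90

```text
time: 25.05
position: [0.5955, 0.0165, 0.1851]
tool_rot: [0.0, 0.822, -0.57, 0.0]
ft_force: [-4.0, -2.0, 6.6]
gripper_width: 0.007
finger_force: 88.6
```

Run:
```python
from h import *
tq()
im=manip.grab_frame("side")[:,:,::-1];cv2.imwrite("pics/side11.png",im)
tq()
```

```text
t 25.05 T -0.169 Mz 0.449 F [-4.  -2.   6.6] r 0.038 ang -1.215 yaw -1.213 z 0.1851 w 0.007 q [-0.13  0.44  0.1   1.48 -0.05  1.23 -2.8 ]
t 25.1 T -0.144 Mz 0.432 F [-3.1 -2.5  6.6] r 0.0381 ang -1.215 yaw -1.213 z 0.1851 w 0.0071 q [-0.13  0.44  0.1   1.48 -0.05  1.23 -2.8 ]
```

Request:
drive_tool:
  increments: [0, 0, 0, 0, 0, 0, 0.3, 0, 0, 0, 0, 0, 0, -0.2, 0, 0, 0, 0, 0, 0, -0.2, 0, 0, -25, 0, 0, 0, -0.2, 0, 0, -50, 0, 0, 0, -0.2, -10, 0, -55, 0, 0, -0.12, -0.2, -20, 0, -55, 0, 0, -0.24, -0.2, -30, 0, -55, 0, 0, -0.36, -0.2, -40, 0, -55, 0, 0, -0.48, -0.2, -50, 0, -55, 0, 0, -0.6, -0.2, -65, 0, -55, 0, 0, -0.72, -0.2, -76, 0, -55, 0, 0, -0.84, -0.2]

```text
time: 26.1
position: [0.5683, 0.0901, 0.2382]
tool_rot: [-0.001, 0.983, -0.183, -0.001]
ft_force: [-0.1, 0.7, -0.5]
gripper_width: 0.0514
finger_force: 0.0
```

Request:
drive_tool:
  increments: [0, 0, 0, 0, 0, -0.12, -0.2, 0, 0, 0, 0, 0, -0.24, -0.2, 0, 0, 0, 0, 0, -0.36, -0.2, 0, 0, 0, 0, 0, -0.48, -0.2, 0, 0, 0, 0, 0, -0.6, -0.2, 0, 0, 0, 0, 0, -0.72, -0.2, 0, 0, 0, 0, 0, -0.84, -0.2, 0, 0, 0, 0, 0, -0.96, -0.2, 0, 0, 0, 0, 0, -1.08, -0.2, 0, 0, 0, 0, 0, -1.2, -0.2, 0, 0, 0, 0, 0, -1.32, -0.2, 0, 0, 0, 0, 0, -1.44, -0.2]

```text
time: 27.1
position: [0.5687, 0.0888, 0.2382]
tool_rot: [-0.001, 0.86, 0.51, -0.001]
ft_force: [0.0, 0.0, -0.5]
gripper_width: 0.0514
finger_force: 0.0
```

Request:
drive_tool:
  increments: [0, 0, 0, 0, 0, -0.12, -0.2, 0, 0, 0, 0, 0, -0.24, -0.2, 0, 0, 0, 0, 0, -0.36, -0.2, 0, 0, 0, 0, 0, -0.48, -0.2, 0, 0, 0, 0, 0, -0.6, -0.2, 0, 0, 0, 0, 0, -0.72, -0.2, 0, 0, 0, 0, 0, -0.84, -0.2, 0, 0, 0, 0, 0, -0.86, -0.2, 0, 0, 0, 0, 0, -0.86, -0.2]

```text
time: 27.85
position: [0.5687, 0.0886, 0.2383]
tool_rot: [-0.001, 0.573, 0.82, -0.0]
ft_force: [-0.4, 0.2, 0.4]
gripper_width: 0.0514
finger_force: 0.0
```

Run:
```python
from h import *
im=manip.grab_frame('side')[:,:,::-1];cv2.imwrite('pics/side12.png',im)
im=manip.grab_frame('top')[:,:,::-1];cv2.imwrite('pics/top12.png',im)
p=1.929;to([.5822+.038*np.cos(p),.0522+.038*np.sin(p),.184],p);tq()
cv2.imwrite("pics/j.png",cv2.resize(cv2.imread("pics/side12.png")[120:270,235:335],(400,600),interpolation=cv2.INTER_CUBIC))
```

```text
row [-0.8  0.1 54.4] [-0.002  -0.0017 -0.0072] yaw 1.9218 pos [0.5686 0.0885 0.2384] q [ 0.16  0.41 -0.48  1.43  0.19  1.35  0.01] t 27.95
t 27.95 T -0.02 Mz -0.003 F [0.3 0.6 0.8] r 0.0387 ang 1.93 yaw 1.922 z 0.2384 w 0.0511 q [ 0.16  0.41 -0.48  1.43  0.19  1.35  0.01]
```

View pics/j.png

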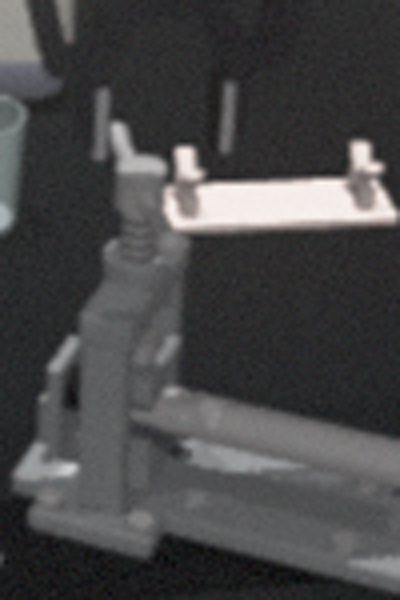

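The side view shows the column still seated, with the far T-bar ball at (118,128) and the hub at (140,165). I'll check the bar angle, then regrip harder.

```bash
python3 -c "
from h import *
p=onz('side',235+117/4,120+130/4,.188);d=p-CC;print(p,np.arctan2(d[1],d[0]),np.hypot(d[0],d[1]))"
```

```text
[ 0.6013 -0.0034  0.188 ] -1.2397918941462764 0.05875862197764774
```

Request:
drive_tool:
  increments: [-0.5, 0, 25, 0, 0, -0.007, -0.2, -0.5, 0, 45, 0, 0, -0.007, -0.2, -0.5, 0, 53.5, 0, 0, -0.007, -0.2, -0.5, 0, 53.5, 0, 0, -0.007, 0.2, -0.5, 0, 53.5, 0, 0, -0.007, 0.7, -0.5, 0, 53.5, 0, 0, -0.007, 1, -0.5, 0, 53.5, 0, 0, -0.007, 1, -0.5, 0, 53.5, 0, 0, -0.007, 1, -0.5, 0, 53.5, 0, 0, -0.007, 1]
  squeeze: 80

```text
time: 28.7
position: [0.5667, 0.0873, 0.1864]
tool_rot: [-0.002, 0.569, 0.822, -0.002]
ft_force: [-6.1, -2.4, 4.5]
gripper_width: 0.007
finger_force: 78.1
```

```bash
python3 -c "
from h import *
tq()"
```

```text
t 28.7 T 0.251 Mz 0.27 F [-6.1 -2.4  4.5] r 0.0383 ang 1.988 yaw 1.931 z 0.1864 w 0.007 q [ 0.16  0.44 -0.48  1.52  0.21  1.24  0.01]
```

Request:
drive_tool:
  increments: [-0.05, 1.9, 0.05, 0, 0, 0.05, 1, -0.2, 3.8, 0.1, 0, 0, 0.1, 1]

```text
time: 28.87
position: [0.5702, 0.0885, 0.1863]
tool_rot: [-0.002, 0.61, 0.792, -0.002]
ft_force: [-5.5, -2.0, 3.6]
gripper_width: 0.0071
finger_force: 78.2
```

```bash
python3 -c "
from h import *
tq()"
```

```text
t 28.87 T 0.224 Mz 0.316 F [-5.5 -2.   3.6] r 0.0382 ang 1.889 yaw 1.83 z 0.1863 w 0.0071 q [ 0.14  0.45 -0.46  1.51  0.2   1.24 -0.09]
```

Request:
drive_tool:
  increments: [-0.05, 1.9, 0.05, 0, 0, 0.05, 1, -0.2, 3.8, 0.1, 0, 0, 0.1, 1]

```text
time: 29.03
position: [0.574, 0.0894, 0.1862]
tool_rot: [-0.002, 0.649, 0.761, -0.003]
ft_force: [-6.0, -2.4, 3.1]
gripper_width: 0.0071
finger_force: 78.3
```

```bash
sed -i 's/CC=np.array.*/CC=np.array([.5815,.0517,0])/' h.py; python3 -c "
from h import *
tq()"
```

```text
t 29.03 T 0.246 Mz 0.382 F [-6.  -2.4  3.1] r 0.0385 ang 1.768 yaw 1.73 z 0.1862 w 0.0071 q [ 0.12  0.45 -0.44  1.5   0.2   1.24 -0.18]
```

Request:
drive_tool:
  increments: [-0.05, 1.9, 0.05, 0, 0, 0.05, 1, -0.2, 3.8, 0.1, 0, 0, 0.1, 1]

```text
time: 29.2
position: [0.5777, 0.0899, 0.1861]
tool_rot: [-0.002, 0.686, 0.728, -0.003]
ft_force: [-6.7, -1.2, 3.2]
gripper_width: 0.0072
finger_force: 78.3
```

```bash
python3 -c "
from h import *
tq()"
```

```text
t 29.2 T 0.26 Mz 0.406 F [-6.7 -1.2  3.2] r 0.0384 ang 1.669 yaw 1.63 z 0.1861 w 0.0072 q [ 0.1   0.46 -0.41  1.49  0.19  1.24 -0.27]
```

Request:
drive_tool:
  increments: [0, 0, 0, 0, 0, 0, 1, 0, 0, 0, 0, 0, 0, 1, 0, 0, 0, 0, 0, 0, 1, 0, 0, 0, 0, 0, 0, 1]

```text
time: 29.53
position: [0.5779, 0.0899, 0.1861]
tool_rot: [-0.002, 0.685, 0.728, -0.002]
ft_force: [-6.5, -1.5, 4.1]
gripper_width: 0.0074
finger_force: 78.1
```

```bash
python3 -c "
from h import *
tq()"
```

```text
t 29.53 T 0.253 Mz 0.164 F [-6.5 -1.5  4.1] r 0.0384 ang 1.664 yaw 1.631 z 0.1861 w 0.0074 q [ 0.11  0.46 -0.41  1.49  0.19  1.24 -0.27]
```

Request:
drive_tool:
  increments: [-0.05, 1.9, 0.05, 0, 0, 0.05, 1, -0.2, 3.8, 0.1, 0, 0, 0.1, 1]

```text
time: 29.7
position: [0.5815, 0.09, 0.186]
tool_rot: [-0.002, 0.721, 0.693, -0.003]
ft_force: [-5.9, -2.5, 3.6]
gripper_width: 0.0073
finger_force: 78.5
```

```bash
python3 -c "
from h import *
tq()"
```

```text
t 29.7 T 0.226 Mz 0.402 F [-5.9 -2.5  3.6] r 0.0383 ang 1.57 yaw 1.53 z 0.186 w 0.0073 q [ 0.09  0.46 -0.39  1.48  0.18  1.25 -0.37]
```

Request:
drive_tool:
  increments: [0, 0, 0, 0, 0, 0, 1, 0, 0, 0, 0, 0, 0, 1, 0, 0, 0, 0, 0, 0, 1, 0, 0, 0, 0, 0, 0, 0.4, 0, 0, 0, 0, 0, 0, 0, 0, 0, 0, 0, 0, 0, -0.2, 0, 0, -20, 0, 0, 0, -0.2, 0, 0, -45, 0, 0, 0, -0.2, 0, 0, -80, 0, 0, 0, -0.2, 0, 0, -80, 0, 0, 0, -0.2]

```text
time: 30.53
position: [0.5878, 0.0916, 0.2727]
tool_rot: [0.003, 0.721, 0.693, 0.006]
ft_force: [1.1, 0.8, -0.1]
gripper_width: 0.0517
finger_force: 0.0
```

Run:
```python
from h import *
st()
im=manip.grab_frame('side')[:,:,::-1]
cv2.imwrite("pics/k.png",cv2.resize(im[110:290,200:430],(766,600),interpolation=cv2.INTER_CUBIC))
```

```text
t 30.5333 pos [0.5878 0.0916 0.2727] yaw 1.5306177576054316 F [ 1.114   0.7995 -0.06  ] M [ 0.081  -0.06   -0.0766] w 0.05166405195968475 ff 0.0
```

View pics/k.png

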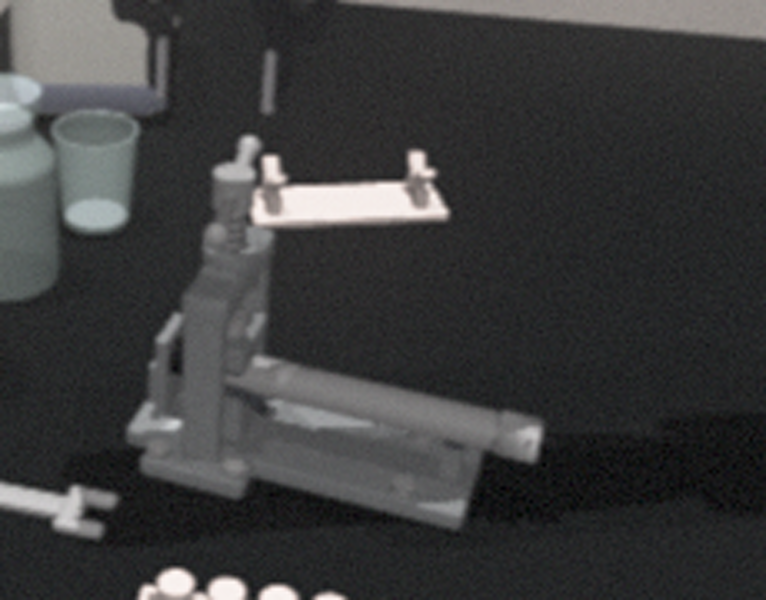

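The column lies level in the vice with the upper jaw down on it. The hex end is at (520,435), and the hand is clear above.

Request:
drive_tool:
  increments: [0, 0, -20, 0, 0, 0, -0.2, 0, 0, -20, 0, 0, 0, -0.2, 0, 0, -20, 0, 0, 0, -0.2, 0, 0, -20, 0, 0, 0, -0.2, 0, 0, -20, 0, 0, 0, -0.2]

```text
time: 31.0
position: [0.5832, 0.09, 0.2832]
tool_rot: [-0.002, 0.721, 0.693, -0.002]
ft_force: [0.4, 0.5, -0.1]
gripper_width: 0.0512
finger_force: 0.0
```

```bash
python3 -c "
from station import manip
print(manip.close_job())"
```

```text
the job is handed in; nothing more can be done
None
```

I handed the job in at about 31 s, with no verdict returned: the column is seated in the vice, pushed up against the end stop, and clamped at an estimated 250–300 N (from the T-handle effort). The hand is clear, and I saw no contact with the other things on the bench.

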